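# Size a sliding-door roller in the taper gauge and file it

### The arm

A 7-joint arm with a two-finger parallel gripper is mounted at the origin on the work surface. World frame = base frame: x ahead of the robot, y to its left, z up, the work surface at z = 0. Lengths are in m, angles in rad, forces in N, time in s.
With the tool pointing down it reaches from about 0.35 to 0.9 m from the base axis. Payload 8.1 kg.
Tool frame: the origin (TCP) lies on the centre line of the jaws, within the pads' length; the fingertips stand 22 mm ahead of it and the grasp point (between the pads) lies 3 mm ahead of it; z points along the fingers, y is the direction in which the jaws open and shut (so a half turn about z gives the same grasp; the last joint's range is limited). The gripper opens to 92 mm and grips with 3 to 60 N. Pads are 19 mm wide; open, the fingers measure 130 mm over their backs; the gripper's body (75 mm by 190 mm) begins 47 mm behind the grasp point.
Start: joints at [1.141, 0.434, 0.025, 1.573, -0.012, 1.134, -0.075], TCP at [0.201, -0.592, 0.221] pointing down, gripper open.
Joint ranges: [-2.62, 2.62], [-0.44, 2.09], [-1.27, 1.32], [0.08, 2.57], [-1.32, 4.46], [0.12, 2], [-2.74, 2.74]. Speed limits (rad/s): [2.22, 2.22, 3.01, 3.01, 3.14, 3.14, 3.14].

### API

Orientations are given as a rotation vector (axis times angle).
In Python, from cell import arm gives the robot as it stands.
- The arm moves only by the shell command python3 -m pendant 'ROWS' [FORCE]. ROWS is JSON, a list that holds one entry, the list of rows, each a list of 7 numbers: the shift along the tool's x, y, z in units of 0.04 m (1.0 is 0.04 m), then the turn, a rotation vector about the tool's x, y, z in units of 0.08 rad (1.0 is 0.08 rad), then the closure, from 0 (fully open) to 1 (shut). In form: [[[tx, ty, tz, ax, ay, az, fingers], ...]]. A call has 1 to 20 rows; each row shifts and turns the commanded pose from where the row before left it, along the tool's axes as they then stand; what a row does not reach is not made up. A row lasts 1/12 s, in which the tool goes at most 41.7 mm and 7.16 degrees, less where a joint would pass 70% of its speed; a pose out of reach is approached as far as the arm can. A call with a number of a shift or a turn outside -1 to 1 is refused whole. A call with a gripper value outside its range is refused whole. The fingers move at their own pace and stop on an object; FORCE is the grip in N (left out, the last holds). Time passes only in rows, so rows that do not move let the fingers close. It gives the time, the measured TCP pose, the force and the opening at its end, in the units of the state.
- arm.observe(): the state, without advancing time (a new reading comes with each control period).
- arm.get_image(name): name is "scene" or "top" or "wrist"; returns a dict with "img" (384x512x3 uint8, red, green, blue), "z_map" (384x512 float32, m along the optical axis (not along the pixel's ray), 0 where there is no reading), "K" (3x3 intrinsics, pixels), "R" (3x3) and "t" (3): a world point X has camera coordinates R X + t. Camera axes: x right, y down, z forward; pixel columns grow to the right and rows downward; lengths in m; the calibration is good to about 2 mm. A picture is of the moment at which its call begins.
- arm.sign_off(): hands the job in, once; it reports no verdict.
The state is a dict: "clock": time; "joints": joint angles; "dq": joint speeds; "joint_efforts": joint torques, N m; "position": TCP position; "ee_rot": TCP orientation; "force": force on the tool from outside, world axes, zero at the start; "ft_torque": the same for the moment, N m; "width": opening from 0.0 (shut) to 1.0 (fully open).
Only numpy, scipy, OpenCV 4.12 (cv2) and the standard library are available. Lean on these libraries where they do the work, as an engineer would, in place of code of your own. Each camera call takes 0.05 s, during which the arm holds its last target.

### The job

One spare roller for the acrylic door stands on the bamboo spoon rest and nobody knows its size: with its wheel flat on the plate of the roller gauge, slide it down the tapered slot until it wedges, pressing firmly but gently (about 5 N, and never more than 10 N), and see beside which colour band its centre stops. Then draw it out and stand it upright in the dish of that colour, let go and back away. Leave the rollers on the tray, the jars and the other things where they are.

Things in the scene. Friction and masses are not known exactly. Their poses are not given: they have to be found in the camera images.
- roller_a: Door roller standing on its wheel: white nylon wheel 10 mm thick, on it an upright steel axle bush 13 mm in diameter, 34 mm tall (top 44 mm above the underside); about 45 g. The wheel is nominally 22, 25 or 28 mm across, in truth up to 0.8 mm over or 0.3 mm under; which one is not told but gauged. One roller stands on the spoon rest, five on the tray; this changes. Origin: centre of the wheel's underside, z along the axle.
- roller_b: Door roller standing on its wheel: white nylon wheel 10 mm thick, on it an upright steel axle bush 13 mm in diameter, 34 mm tall (top 44 mm above the underside); about 45 g. The wheel is nominally 22, 25 or 28 mm across, in truth up to 0.8 mm over or 0.3 mm under; which one is not told but gauged. One roller stands on the spoon rest, five on the tray; this changes. Origin: centre of the wheel's underside, z along the axle.
- roller_c: Door roller standing on its wheel: white nylon wheel 10 mm thick, on it an upright steel axle bush 13 mm in diameter, 34 mm tall (top 44 mm above the underside); about 45 g. The wheel is nominally 22, 25 or 28 mm across, in truth up to 0.8 mm over or 0.3 mm under; which one is not told but gauged. One roller stands on the spoon rest, five on the tray; this changes. Origin: centre of the wheel's underside, z along the axle.
- roller_d: Door roller standing on its wheel: white nylon wheel 10 mm thick, on it an upright steel axle bush 13 mm in diameter, 34 mm tall (top 44 mm above the underside); about 45 g. The wheel is nominally 22, 25 or 28 mm across, in truth up to 0.8 mm over or 0.3 mm under; which one is not told but gauged. One roller stands on the spoon rest, five on the tray; this changes. Origin: centre of the wheel's underside, z along the axle.
- roller_e: Door roller standing on its wheel: white nylon wheel 10 mm thick, on it an upright steel axle bush 13 mm in diameter, 34 mm tall (top 44 mm above the underside); about 45 g. The wheel is nominally 22, 25 or 28 mm across, in truth up to 0.8 mm over or 0.3 mm under; which one is not told but gauged. One roller stands on the spoon rest, five on the tray; this changes. Origin: centre of the wheel's underside, z along the axle.
- roller_f: Door roller standing on its wheel: white nylon wheel 10 mm thick, on it an upright steel axle bush 13 mm in diameter, 34 mm tall (top 44 mm above the underside); about 45 g. The wheel is nominally 22, 25 or 28 mm across, in truth up to 0.8 mm over or 0.3 mm under; which one is not told but gauged. One roller stands on the spoon rest, five on the tray; this changes. Origin: centre of the wheel's underside, z along the axle.
- gauge: Roller gauge, fixed: bright alloy plate 160 x 104 mm (x, y), 6 mm thick, carrying two dark steel bars that form a tapered slot. Origin: centre of the plate's underside; x runs along the slot from the wide mouth (at x = -45 mm) to the narrow end, z up. 35 mm of bare plate lies before the mouth. The mouth faces roughly the robot, up to 30 degrees either way.
- jaws: The gauge's two steel bars, fixed (gauge's origin and axes): 110 x 22 mm each, 8 mm above the plate (top 14 mm above the counter). The slot is 36 mm wide at the mouth and narrows 0.2 mm per mm to 14 mm. A wheel stops where the gap equals its diameter: nominal 28 in the red band, 25 yellow, 22 blue. It yields a few mm under 10 N; a wedged wheel stays stuck until drawn back.
- slot_mouth (a point): Middle of the slot's mouth, on the plate's upper face (6 mm above the counter); axes as the gauge.
- band_red (a point): Slot centre line at the middle of the red band, on the plate's upper face, 39.5 mm from the mouth. The three bands are painted across the tops of both bars, each 15 mm long, next to one another. A band is read at the wheel's centre.
- band_yellow (a point): The same for the yellow band, 54.5 mm from the mouth.
- band_blue (a point): The same for the blue band, 69.5 mm from the mouth.
- dish_red: Shallow square red plastic dish, fixed, 90 x 90 mm outside, 82 mm inside, walls 13 mm high, inner floor 4 mm above the counter. Origin: centre of its underside.
- dish_yellow: The same in yellow.
- dish_blue: The same in blue. The three dishes change places.
- spoon_rest: Bamboo spoon rest, fixed, 190 x 88 mm (x, y), its top 10 mm above the counter with a raised lip of 4 mm along two sides and the far end. Origin: centre of its underside. The roller to be sized stands on it, some 4 cm from its middle.
- tray: Brown wooden tray, fixed, 100 x 160 mm (x, y), top 10 mm above the counter; the five rollers not to be touched stand on it. Origin: centre of its underside.
- jar_left: Amber glass jar with red plastic lid, 64 mm across, 105 mm tall; a bystander. Origin: centre of its underside.
- jar_right: The second such jar; a bystander.
- tea_strainer: Stainless tea strainer, bowl 68 mm across, 26 mm high, with a wire handle; a bystander.
- screwdriver: Screwdriver lying on the counter; a bystander.
- mug: Blue mug, 80 mm across, 95 mm tall; a bystander.
- spoon: Wooden spoon lying on the counter; a bystander.
Things that resemble listed ones, but are neither listed nor needed, are in the scene too. Several things have the shape of the gauge; the one meant has the colours described above.

How it is judged:
On the way:
1. the roller, upright and low in the slot, is pressed where its wheel wedges: the forces of the two bars on it add up to over 5 N (a push of some 2.5 N) (((contact force between roller_a and jaws above 5 N and x of roller_a in the frame of gauge between 0.0018591 and 0.0128591 m and z of roller_a in the frame of gauge between 0.002 and 0.012 m and angle between roller_a's own z axis and vertical below 0.2 rad) or (contact force between roller_b and jaws above 5 N and x of roller_b in the frame of gauge between -0.00869327 and 0.00230673 m and z of roller_b in the frame of gauge between 0.002 and 0.012 m and angle between roller_b's own z axis and vertical below 0.2 rad) or (contact force between roller_c and jaws above 5 N and x of roller_c in the frame of gauge between 0.0214564 and 0.0324564 m and z of roller_c in the frame of gauge between 0.002 and 0.012 m and angle between roller_c's own z axis and vertical below 0.2 rad) or (contact force between roller_d and jaws above 5 N and x of roller_d in the frame of gauge between -0.0132157 and -0.00221572 m and z of roller_d in the frame of gauge between 0.002 and 0.012 m and angle between roller_d's own z axis and vertical below 0.2 rad) or (contact force between roller_e and jaws above 5 N and x of roller_e in the frame of gauge between 0.00638154 and 0.0173815 m and z of roller_e in the frame of gauge between 0.002 and 0.012 m and angle between roller_e's own z axis and vertical below 0.2 rad) or (contact force between roller_f and jaws above 5 N and x of roller_f in the frame of gauge between 0.0169339 and 0.0279339 m and z of roller_f in the frame of gauge between 0.002 and 0.012 m and angle between roller_f's own z axis and vertical below 0.2 rad))), for 0.2 s.
At the end, for the whole second after the job is handed in: The roller from the spoon rest stands upright (within 0.15 rad), at rest and let go, on the floor of the dish whose colour its gauge reading gave; the spoon rest is empty, and the other five rollers are within 20 mm of where they were (((x of roller_a in the frame of dish_yellow between -0.036 and 0.036 m and y of roller_a in the frame of dish_yellow between -0.036 and 0.036 m and z of roller_a in the frame of dish_yellow below 0.01 m and angle between roller_a's own z axis and vertical below 0.15 rad and linear speed of roller_a below 0.02 m/s and angular speed of roller_a below 0.3 rad/s and distance of each of roller_b, roller_c, roller_d, roller_e, roller_f from where it was at the start of the episode below 0.02 m) or (x of roller_b in the frame of dish_red between -0.036 and 0.036 m and y of roller_b in the frame of dish_red between -0.036 and 0.036 m and z of roller_b in the frame of dish_red below 0.01 m and angle between roller_b's own z axis and vertical below 0.15 rad and linear speed of roller_b below 0.02 m/s and angular speed of roller_b below 0.3 rad/s and distance of each of roller_a, roller_c, roller_d, roller_e, roller_f from where it was at the start of the episode below 0.02 m) or (x of roller_c in the frame of dish_blue between -0.036 and 0.036 m and y of roller_c in the frame of dish_blue between -0.036 and 0.036 m and z of roller_c in the frame of dish_blue below 0.01 m and angle between roller_c's own z axis and vertical below 0.15 rad and linear speed of roller_c below 0.02 m/s and angular speed of roller_c below 0.3 rad/s and distance of each of roller_a, roller_b, roller_d, roller_e, roller_f from where it was at the start of the episode below 0.02 m) or (x of roller_d in the frame of dish_red between -0.036 and 0.036 m and y of roller_d in the frame of dish_red between -0.036 and 0.036 m and z of roller_d in the frame of dish_red below 0.01 m and angle between roller_d's own z axis and vertical below 0.15 rad and linear speed of roller_d below 0.02 m/s and angular speed of roller_d below 0.3 rad/s and distance of each of roller_a, roller_b, roller_c, roller_e, roller_f from where it was at the start of the episode below 0.02 m) or (x of roller_e in the frame of dish_yellow between -0.036 and 0.036 m and y of roller_e in the frame of dish_yellow between -0.036 and 0.036 m and z of roller_e in the frame of dish_yellow below 0.01 m and angle between roller_e's own z axis and vertical below 0.15 rad and linear speed of roller_e below 0.02 m/s and angular speed of roller_e below 0.3 rad/s and distance of each of roller_a, roller_b, roller_c, roller_d, roller_f from where it was at the start of the episode below 0.02 m) or (x of roller_f in the frame of dish_blue between -0.036 and 0.036 m and y of roller_f in the frame of dish_blue between -0.036 and 0.036 m and z of roller_f in the frame of dish_blue below 0.01 m and angle between roller_f's own z axis and vertical below 0.15 rad and linear speed of roller_f below 0.02 m/s and angular speed of roller_f below 0.3 rad/s and distance of each of roller_a, roller_b, roller_c, roller_d, roller_e from where it was at the start of the episode below 0.02 m)) and horizontal distance between each of roller_a, roller_b, roller_c, roller_d, roller_e, roller_f and spoon_rest above 0.09 m); the robot touches nothing.
It fails at once if a roller is forced into the gauge with a push of more than 10 N (the forces of the two bars on it then add up to more than 22 N) (contact force between any of roller_a, roller_b, roller_c, roller_d, roller_e, roller_f and jaws above 22 N).
It fails at once if a jar, the mug, the tea strainer, the screwdriver or the spoon is moved by more than 30 mm (distance of any of jar_left, jar_right, tea_strainer, screwdriver, mug, spoon from where it was at the start of the episode above 0.03 m).
It also fails if it takes over 54 s, if anything falls off the work surface, if the arm or the gripper's body presses on something with over 40 N, if the wrist force passes 120 N, or if a joint passes its speed limit or range.

## Working session

There is one attempt and no reset: what is moved stays moved. The work goes in short steps, Python scripts to look and compute and a shell command to move; the robot and the scene stay as the last step left them, time stands still between calls to the robot, and variables do not carry over. Pictures are saved under pics/ and viewed, and the job is handed in when it is done.

```bash
mkdir -p pics; ls; python3 - <<'E'
from cell import arm
import cv2
s=arm.observe(); print(s)
for n in("scene","top","wrist"):
    d=arm.get_image(n); cv2.imwrite(f"pics/{n}0.png",d["img"][:,:,::-1])
    print(n,d["K"].tolist(),d["R"].tolist(),d["t"].tolist())
E
```

```text
pics
{'clock': 0.0, 'joints': array([ 1.1413971 ,  0.43520637,  0.02498831,  1.5740742 , -0.01160839,
        1.13402494, -0.07511892]), 'dq': array([-7.28060797e-05,  7.19636808e-04, -5.72345943e-04, -9.72929517e-04,
       -6.94911291e-04,  1.06504585e-04, -1.06125562e-04]), 'joint_efforts': array([ 4.36120654e-04, -6.67852592e+01,  9.85125862e-01, -3.14465690e+01,
       -6.06584083e-02,  4.28557734e-02,  1.66671293e-04]), 'position': array([ 0.20040622, -0.59145118,  0.21996435]), 'ee_rot': array([-3.09827608e+00, -5.10642759e-01,  6.16778448e-04]), 'force': array([-0.630513  ,  0.10252445,  0.3379469 ]), 'ft_torque': array([-0.00081374,  0.0479526 ,  0.03997701]), 'width': 1.0007412939709646}
scene [[361.844630408948, 0.0, 256.6447918239188], [0.0, 361.844630408948, 191.2002559893943], [0.0, 0.0, 1.0]] [[-0.13676728086404824, 0.9905999727668184, -0.0025307784243450053], [0.5934802009106099, 0.07989283473655237, -0.800873514410896], [-0.7931430905026886, -0.11103525976975295, -0.5988281966271354]] [0.10566544557417137, -0.2660920442184083, 1.4711005291842396]
top [[467.2938342244866, 0.0, 260.90274132741996], [0.0, 467.2938342244866, 189.8623391148365], [0.0, 0.0, 1.0]] [[0.010348014012648902, -0.9999462825192426, 0.0005921840436749382], [-0.9902861027991539, -0.010330161888742187, -0.13866045708209843], [0.1386591259487024, 0.0008484287241351723, -0.9903398037844598]] [-0.036561538896638955, 0.5210515739239926, 1.4826244892905724]
wrist [[334.7066166422184, 0.0, 253.1946748864207], [0.0, 334.7066166422184, 195.88783115781527], [0.0, 0.0, 1.0]] [[0.3202724768344379, -0.9473235391705183, -0.0019112079374584991], [-0.9175905564193038, -0.3107205472454123, 0.24795223792018117], [-0.23548484314802298, -0.07765857102057265, -0.9687703726862191]] [-0.624136027250056, -0.030434404603677197, 0.3872922699895323]
```

View pics/top0.png

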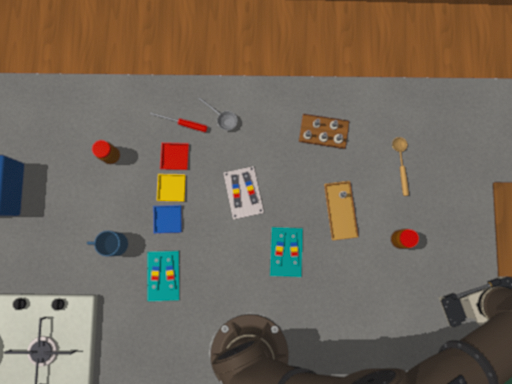

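View pics/scene0.png

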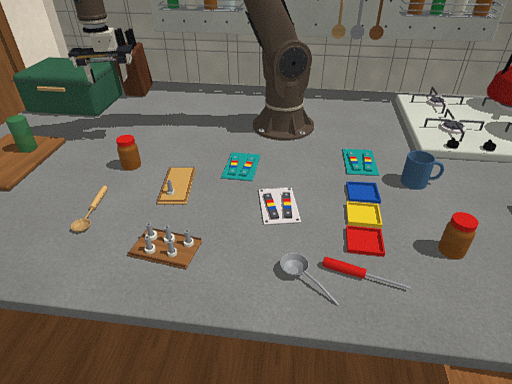

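View pics/wrist0.png

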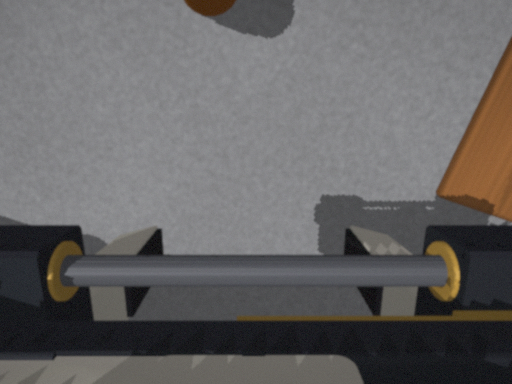

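The top view shows the roller on the spoon rest near (344,194), the white gauge at (243,192), and the dishes red (175,156), yellow (171,188) and blue (168,219). The two teal gauges are decoys. Next I'll measure.

```bash
cat > h.py <<'E'
import numpy as np, cv2
from cell import arm
from scipy.spatial.transform import Rotation as Rn
def cloud(d):
    z=d["z_map"].astype(float); h,w=z.shape; u,v=np.meshgrid(np.arange(w),np.arange(h)); K=d["K"]
    c=np.stack([(u-K[0,2])/K[0,0]*z,(v-K[1,2])/K[1,1]*z,z],-1)
    W=(c-d["t"])@d["R"]; W[z<=0]=np.nan
    return W
def proj(d,X):
    c=np.asarray(d["R"])@np.asarray(X,float)+d["t"]; p=d["K"]@c; return p[:2]/p[2]
def ray(d,u,v,h):
    K=d["K"]; c=np.array([(u-K[0,2])/K[0,0],(v-K[1,2])/K[1,1],1.]); R=np.asarray(d["R"]); r=R.T@c; o=-R.T@d["t"]
    return o+r*(h-o[2])/r[2]
E
python3 - <<'E'
from h import *
d=arm.get_image("top"); W=cloud(d); im=d["img"]
cv2.imwrite("pics/t1.png",cv2.resize(im[130:280,140:370,::-1],None,fx=3.4,fy=3.4,interpolation=cv2.INTER_CUBIC))
hsv=cv2.cvtColor(im,cv2.COLOR_RGB2HSV)
for n,(a,b,x,y) in dict(red=(0,8,175,156),yel=(22,32,171,188),blue=(105,125,168,219)).items():
    m=(hsv[...,0]>=a)&(hsv[...,0]<=b)&(hsv[...,1]>150); q=np.zeros_like(m); q[y-17:y+18,x-20:x+21]=1; m&=q
    r=cv2.minAreaRect(np.argwhere(m)[:,::-1].astype(np.float32)); print(n,r,ray(d,*r[0],0.008), np.nanmedian(W[m],0))
# roller: high points around
for cam in("top","scene"):
    e=arm.get_image(cam); V=cloud(e)
    sel=(V[...,2]>0.03)&(V[...,2]<0.06)&(V[...,0]>.3)&(V[...,0]<.8)&(V[...,1]>-.4)&(V[...,1]<0.4)
    n,l,st,c=cv2.connectedComponentsWithStats(sel.astype(np.uint8))
    for i in range(1,n):
        if st[i,4]>2: print(cam,c[i],st[i,4],V[l==i].mean(0),V[l==i].max(0))
# white plate
W=cloud(d); m=(hsv[...,1]<40)&(im.min(-1)>170); q=np.zeros_like(m); q[155:230,215:270]=1; m&=q
r=cv2.minAreaRect(np.argwhere(m)[:,::-1].astype(np.float32)); print(r); b=np.array([ray(d,*p,.006) for p in cv2.boxPoints(r)]); print(b.round(4),b.mean(0))
E
```

```text
red ((174.0, 156.0), (26.0, 28.0), 90.0) [0.63671115 0.2607562  0.008     ] [0.63785742 0.26055035 0.00478641]
yel ((170.74844360351562, 187.0340118408203), (27.834896087646484, 27.15378189086914), 2.602562189102173) [0.53171486 0.26773966 0.008     ] [0.53183151 0.26787378 0.00474168]
blue ((167.0, 219.0), (26.0, 26.0), 90.0) [0.42557631 0.27610851 0.008     ] [0.42591705 0.27736872 0.00452936]
top [316.63157895 120.94736842] 19 [ 0.7501046  -0.2120078   0.05049551] [ 0.75552204 -0.20696359  0.05953019]
top [334.23809524 122.28571429] 21 [ 0.74630921 -0.26991924  0.05003855] [ 0.75320289 -0.26397114  0.05849069]
top [202.  126.8] 5 [0.73183295 0.16688295 0.03085181] [0.73764029 0.17039579 0.0321007 ]
top [307.38095238 132.33333333] 21 [ 0.71161764 -0.18157574  0.04935141] [ 0.71882821 -0.17539545  0.05972324]
top [323.86363636 134.36363636] 22 [ 0.70544659 -0.23561678  0.0489973 ] [ 0.71355155 -0.22915903  0.05647307]
top [338.84210526 136.        ] 19 [ 0.70021022 -0.28447946  0.04995306] [ 0.70734134 -0.27980806  0.05828894]
top [343.21052632 192.94736842] 19 [ 0.51225172 -0.29617
[... 245 characters left out ...]
27988303  0.05621835]
scene [167.09433962 230.56603774] 53 [ 0.70884675 -0.23534626  0.04627679] [ 0.71374993 -0.2298831   0.057172  ]
scene [186.88461538 234.42307692] 52 [ 0.71504159 -0.1823783   0.04562311] [ 0.72018758 -0.17705121  0.05673084]
scene [147.5 241. ] 56 [ 0.74973721 -0.27083006  0.0451513 ] [ 0.75452959 -0.26560144  0.05590327]
scene [170.01694915 244.18644068] 59 [ 0.75351467 -0.21266897  0.04589245] [ 0.75766651 -0.20637216  0.05581142]
((242.9687957763672, 192.4287109375), (46.18905258178711, 29.856508255004883), 77.6609115600586)
[[ 0.5809  0.0943  0.006 ]
 [ 0.6035 -0.0026  0.006 ]
 [ 0.4527 -0.0371  0.006 ]
 [ 0.4307  0.0586  0.006 ]] [0.5169602  0.02828085 0.006     ]
```

View pics/t1.png

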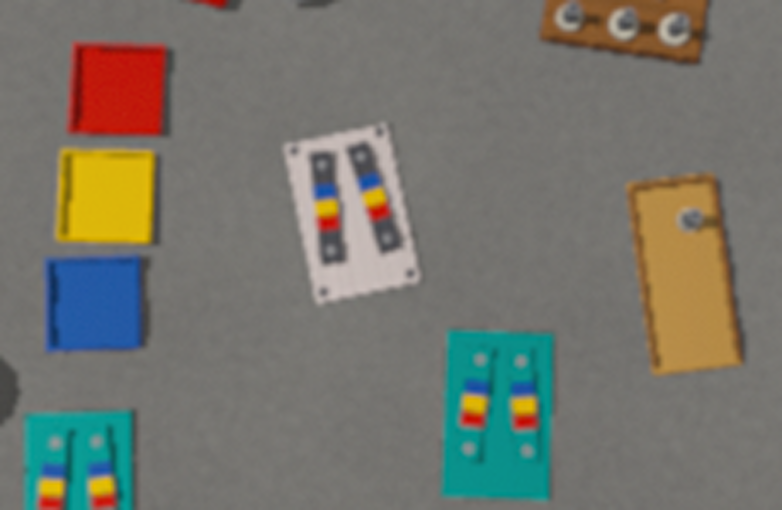

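Roller at about (0.513, −0.296). Gauge centre at about (0.517, 0.028), with its slot yawed about 13°. I'll hold the roller with tool y along the slot, so tool x sits at about 103° yaw, and turn in place first.

```bash
python3 -m pendant '[[[0,0,0,0,0,-1,0],[0,0,0,0,0,-1,0],[0,0,0,0,0,-1,0],[0,0,0,0,0,-1,0],[0,0,0,0,0,-1,0],[0,0,0,0,0,-1,0],[0,0,0,0,0,-1,0],[0,0,0,0,0,-1,0],[0,0,0,0,0,-1,0],[0,0,0,0,0,-1,0],[0,0,0,0,0,-1,0],[0,0,0,0,0,-1,0],[0,0,0,0,0,-1,0],[0,0,0,0,0,-1,0],[0,0,0,0,0,-1,0],[0,0,0,0,0,-1,0],[0,0,0,0,0,-1,0],[0,0,0,0,0,-1,0],[0,0,0,0,0,-0.37,0]]]'
cat >> h.py <<'E'
def st(s=None):
    s=s or arm.observe(); R=Rn.from_rotvec(s["ee_rot"]).as_matrix()
    print("t",round(s["clock"],2),"p",s["position"].round(4),"yaw",np.degrees(np.arctan2(R[1,0],R[0,0])).round(2),"z",R[:,2].round(4),"F",s["force"].round(2),"w",round(s["width"],3),"q",s["joints"].round(2)); return s,R
def to(x,y,z):
    s,R=st(); d=R.T@(np.array([x,y,z])-s["position"]); print("units",(d/0.04).round(2))
E
python3 -c "
from h import *
to(.513,-.296,.14)"
```

```text
clock: 1.88
position: [0.2004, -0.592, 0.2206]
ee_rot: [-1.952, -2.462, -0.0]
force: [0.3, 0.5, -0.7]
width: 1.001
t 1.88 p [ 0.2004 -0.592   0.2206] yaw 103.18 z [-1.e-04  1.e-04 -1.e+00] F [ 0.35  0.5  -0.7 ] w 1.001 q [ 1.36  0.46 -0.3   1.55  0.14  1.15  1.26]
units [5.42 9.3  2.02]
```

```bash
python3 -m pendant '[[[0.45,0.77,0,0,0,0,0],[0.45,0.77,0,0,0,0,0],[0.45,0.77,0,0,0,0,0],[0.45,0.77,0,0,0,0,0],[0.45,0.77,0,0,0,0,0],[0.45,0.77,0,0,0,0,0],[0.45,0.77,0.3,0,0,0,0],[0.45,0.77,0.3,0,0,0,0],[0.45,0.77,0.3,0,0,0,0],[0.45,0.77,0.3,0,0,0,0],[0.45,0.77,0.3,0,0,0,0],[0.45,0.77,0.3,0,0,0,0],[0,0,0,0,0,0,0]]]'
python3 - <<'E'
from h import *
to(.513,-.296,.14)
d=arm.get_image("wrist"); cv2.imwrite("pics/w1.png",d["img"][:,:,::-1]); print(proj(d,[.513,-.296,.054]))
W=cloud(d); s=(W[...,2]>.045)&(W[...,2]<.065)&(np.hypot(W[...,0]-.513,W[...,1]+.296)<.03); print(s.sum(),W[s].mean(0) if s.any() else 0)
E
```

```text
clock: 2.97
position: [0.5173, -0.2906, 0.1469]
ee_rot: [-1.944, -2.465, -0.008]
force: [0.3, 0.7, 0.3]
width: 0.995
t 2.97 p [ 0.5173 -0.2906  0.1469] yaw 103.47 z [ 0.0012  0.0053 -1.    ] F [0.34 0.67 0.34] w 0.995 q [ 0.71  0.49 -0.41  1.72  0.22  0.98  0.46]
units [-0.11 -0.14  0.17]
[246.43429441 203.21630796]
229 [ 0.51067707 -0.29810688  0.05112609]
```

View pics/w1.png

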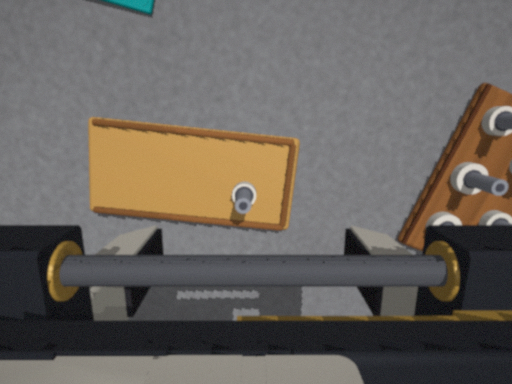

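The wrist view shows the bush top at about (243,206) and the wheel at (244,195). I'll refine the position from that.

```bash
python3 - <<'E'
from h import *
d=arm.get_image("wrist"); 
c=d["img"][170:230,210:280,::-1]; cv2.imwrite("pics/w2.png",cv2.resize(c,None,fx=8,fy=8,interpolation=cv2.INTER_CUBIC))
for p,h in (((243,206),.054),((244,195),.020)): print(ray(d,*p,h))
to(.512,-.297,.14)
E
```

```text
[ 0.50848493 -0.30269357  0.054     ]
[ 0.50837538 -0.30226734  0.02      ]
t 3.07 p [ 0.5134 -0.2969  0.1481] yaw 103.14 z [-9.0e-04  1.1e-03 -1.0e+00] F [-0.24 -0.7   1.51] w 0.998 q [ 0.72  0.49 -0.4   1.72  0.22  0.98  0.46]
units [ 0.   -0.03  0.2 ]
```

View pics/w2.png

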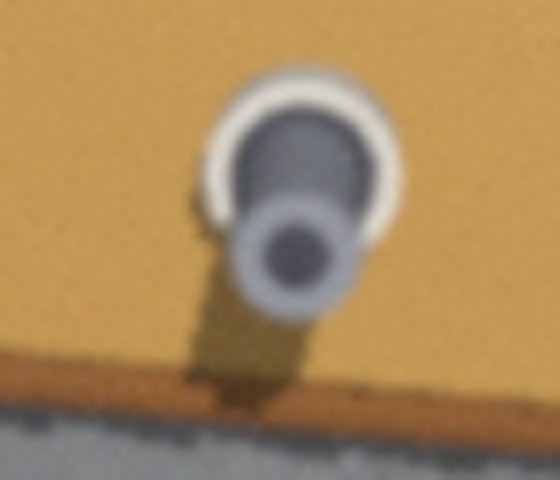

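```bash
python3 - <<'E'
from h import *
d=arm.get_image("wrist")
for p,h in (((246.9,201.9),.054),((247.7,191.2),.020)): print(ray(d,*p,h))
W=cloud(d); s=(W[...,2]>.049)&(W[...,2]<.06)&(np.hypot(W[...,0]-.513,W[...,1]+.296)<.03); print(s.sum(),W[s].mean(0),W[s].max(0),W[s].min(0))
to(.512,-.297,.046)
E
```

```text
[ 0.50907548 -0.30188084  0.054     ]
[ 0.50911617 -0.30134695  0.02      ]
209 [ 0.51062641 -0.298599    0.05149815] [ 0.51691171 -0.29238718  0.05298778] [ 0.50435033 -0.30524131  0.04945657]
t 3.12 p [ 0.5124 -0.2988  0.1485] yaw 102.97 z [-8.e-04 -1.e-04 -1.e+00] F [ 0.27  0.01 -0.25] w 0.997 q [ 0.72  0.49 -0.4   1.72  0.22  0.98  0.46]
units [0.04 0.   2.56]
```

```bash
python3 -m pendant '[[[0,-0.04,0.5,0,0,0,0],[0,0,0.5,0,0,0,0.3],[0,0,0.5,0,0,0,0.5],[0,0,0.5,0,0,0,0.6],[0,0,0.3,0,0,0,0.6],[0,0,0.2,0,0,0,0.6],[0,0,0.06,0,0,0,0.6],[0,0,0,0,0,0,0.6],[0,0,0,0,0,0,0.6]]]' 20
python3 - <<'E'
from h import *
to(.511,-.2985,.046)
d=arm.get_image("wrist"); cv2.imwrite("pics/w3.png",d["img"][:,:,::-1])
E
```

```text
clock: 3.87
position: [0.5114, -0.2996, 0.0472]
ee_rot: [1.957, 2.456, 0.0]
force: [0.2, -0.0, 0.7]
width: 0.471
t 3.87 p [ 0.5114 -0.2996  0.0472] yaw 102.9 z [ 1.1e-03 -7.0e-04 -1.0e+00] F [ 0.17 -0.    0.7 ] w 0.471 q [ 0.69  0.6  -0.36  1.81  0.29  0.78  0.41]
units [ 0.03 -0.    0.03]
```

View pics/w3.png

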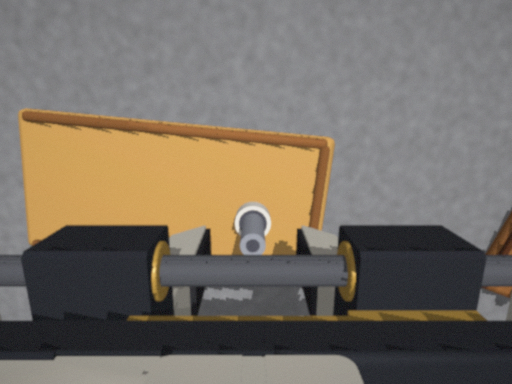

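The bush top is at (253,244), centred between the pads. I'll close at 20 N.

```bash
python3 -m pendant '[[[0,0,0,0,0,0,0.8],[0,0,0,0,0,0,1],[0,0,0,0,0,0,1],[0,0,0,0,0,0,1],[0,0,0,0,0,0,1],[0,0,0,0,0,0,1],[0,0,0,0,0,0,1]]]' 20
python3 - <<'E'
from h import *
to(.511,-.2985,.046)
d=arm.get_image("wrist"); cv2.imwrite("pics/w4.png",d["img"][:,:,::-1])
d=arm.get_image("top"); W=cloud(d); h=W[...,2]
# jaws: points above 0.010
for cam in("top","scene"):
    e=arm.get_image(cam); V=cloud(e); im=e["img"]; hsv=cv2.cvtColor(im,cv2.COLOR_RGB2HSV)
    reg=(np.abs(V[...,0]-.517)<.1)&(np.abs(V[...,1]-.028)<.08)
    for n,a,b in(("r",0,8),("y",22,32),("b",100,125)):
        m=(hsv[...,0]>=a)&(hsv[...,0]<=b)&(hsv[...,1]>130)&reg
        k,l,s,c=cv2.connectedComponentsWithStats(m.astype(np.uint8))
        for i in range(1,k):
            if s[i,4]>8: print(cam,n,c[i].round(1),s[i,4],ray(e,*c[i],.014).round(4),np.nanmean(V[l==i],0).round(4))
    m=(hsv[...,1]<40)&(im.min(-1)>165)&reg
    r=cv2.minAreaRect(np.argwhere(m)[:,::-1].astype(np.float32)); b=np.array([ray(e,*p,.006) for p in cv2.boxPoints(r)]); print(b.round(4).tolist(),b.mean(0))
    ys,xs=np.where(reg)
    cv2.imwrite(f"pics/g_{cam}.png",cv2.resize(im[ys.min():ys.max(),xs.min():xs.max(),::-1],None,fx=7,fy=7,interpolation=cv2.INTER_CUBIC)); print(xs.min(),ys.min())
E
```

```text
clock: 4.5
position: [0.5111, -0.2992, 0.0465]
ee_rot: [1.957, 2.457, -0.0]
force: [0.3, 0.1, 3.0]
width: 0.106
t 4.5 p [ 0.5111 -0.2992  0.0465] yaw 102.92 z [ 2.e-04 -2.e-04 -1.e+00] F [0.34 0.14 2.97] w 0.106 q [ 0.69  0.61 -0.36  1.81  0.29  0.78  0.4 ]
units [0.02 0.   0.01]
top r [250.9 192.1] 20 [0.5167 0.0018 0.014 ] [0.5167 0.0018 0.0145]
top r [236.3 195. ] 22 [0.5064 0.0498 0.014 ] [0.5066 0.0499 0.0128]
top y [249.5 187.5] 20 [0.532  0.0066 0.014 ] [0.5317 0.0065 0.0158]
top y [235.5 190.5] 22 [0.5215 0.0526 0.014 ] [0.5216 0.0526 0.0137]
top b [248.2 182.6] 18 [0.5483 0.011  0.014 ] [0.5482 0.011  0.0149]
top b [235.1 185.5] 21 [0.5381 0.0541 0.014 ] [0.5382 0.0541 0.0137]
[[0.5835, 0.097, 0.006], [0.6064, -0.0033, 0.006], [0.4519, -0.0379, 0.006], [0.4295, 0.0611, 0.006]] [0.51782211 0.02925067 0.006     ]
219 163
scene r [269.  200.4] 15 [5.124e-01 5.000e-04 1.400e-02] [0.514  0.0007 0.0153]
scene r [286.6 199.5] 14 [0.5013 0.051  0.014 ] [0.5028 0.0511 0.0152]
scene y [270.3 204.2] 21 [0.5295 0.0061 0.014 ] [0.5311 0.0063 0.0153]
scene y [286.8 203. ] 22 [0.5176 0.0529 0.014 ] [0.519  0.053  0.0151]
scene b [271.7 207.5] 24 [0.5439 0.0116 0.014 ] [0.5448 0.0117 0.0148]
scene b [287. 207.] 21 [0.5358 0.0547 0.014 ] [0.537  0.0548 0.015 ]
[[0.4508, -0.0393, 0.006], [0.408, 0.0712, 0.006], [0.5817, 0.0949, 0.006], [0.6163, -0.0026, 0.006]] [0.51422459 0.03105251 0.006     ]
246 185
```

View pics/w4.png

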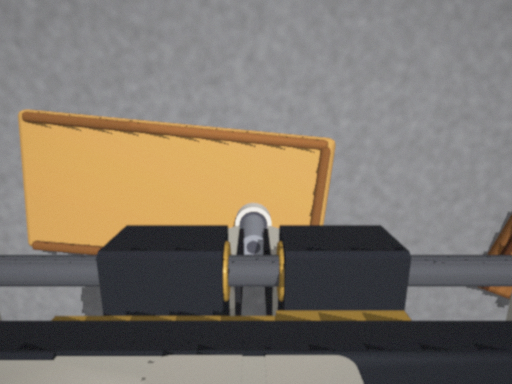

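View pics/g_top.png

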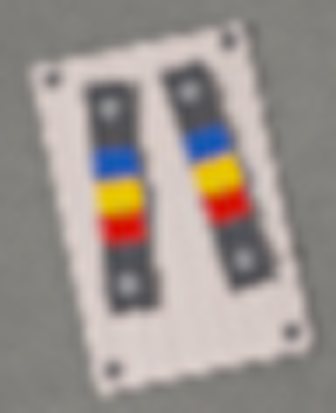

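View pics/g_scene.png

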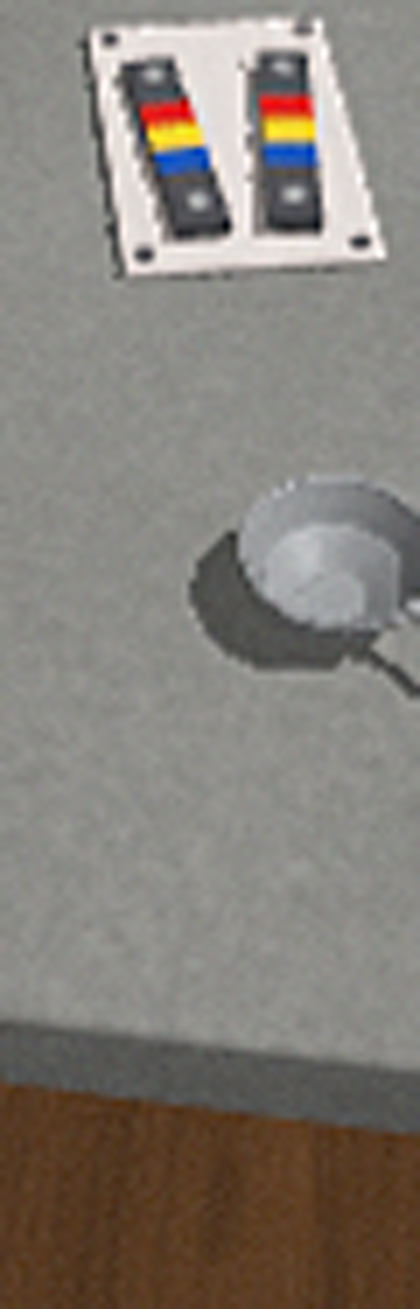

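```bash
python3 -m pendant '[[[0,0,-0.3,0,0,0,1],[0,0,-0.5,0,0,0,1],[0,0,-0.5,0,0,0,1],[0,0,-0.5,0,0,0,1],[0.5,0,0,0,0,0,1],[0.9,0.06,0,0,0,0,1],[0.9,0.06,0,0,0,0,1],[0.9,0.06,0,0,0,0,1],[0.9,0.06,0,0,0,0,1],[0.9,0.06,0,0,0,0,1],[0.9,0.06,0,0,0,0,1],[0.9,0.06,0,0,0,0,1],[0.7,0,0,0,0,0,1],[0.4,0,0,0,0,0,1],[0,0,0,0,0,0,1],[0,0,0,0,0,0,1],[0,0,0,0,0,0,1],[0,0,0,0,0,0,1]]]' 20
python3 - <<'E'
from h import *
to(.4565,.0146,.11)
d=arm.get_image("wrist"); cv2.imwrite("pics/w5.png",d["img"][:,:,::-1])
o=np.array([.517,.0283,0]);a=np.radians(12.8);u=np.array([np.cos(a),np.sin(a),0]);v=np.array([-u[1],u[0],0])
im=d["img"][:,:,::-1].copy()
for x,w,h in((-.045,.018,.014),(-.045,-.018,.014),(.065,.007,.014),(.065,-.007,.014),(-.08,.052,.006),(-.08,-.052,.006),(.0095,0,.006)):
    p=proj(d,o+x*u+w*v+[0,0,h]); print(x,w,p.round(1)); cv2.circle(im,tuple(int(round(q)) for q in p),2,(0,255,0),-1)
cv2.imwrite("pics/w5o.png",im)
e=arm.get_image("scene"); cv2.imwrite("pics/s5.png",cv2.resize(e["img"][90:240,150:400,::-1],None,fx=3,fy=3,interpolation=cv2.INTER_CUBIC))
E
```

```text
clock: 6.2
position: [0.457, 0.0113, 0.1184]
ee_rot: [1.96, 2.455, -0.001]
force: [-0.0, 0.9, -0.6]
width: 0.102
t 6.2 p [0.457  0.0113 0.1184] yaw 102.8 z [ 1.e-04 -5.e-04 -1.e+00] F [-0.03  0.88 -0.64] w 0.102 q [ 0.26  0.34 -0.49  2.06  0.22  0.79 -0.15]
units [0.08 0.01 0.21]
-0.045 0.018 [275.1 168. ]
-0.045 -0.018 [274.4 210.9]
0.065 0.007 [410.3 181.3]
0.065 -0.007 [408.3 197.9]
-0.08 0.052 [231.4 124.4]
-0.08 -0.052 [233.4 245.3]
0.0095 0 [339.  187.5]
```

View pics/w5o.png

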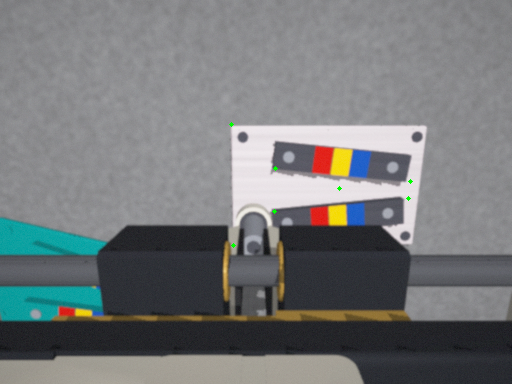

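View pics/s5.png

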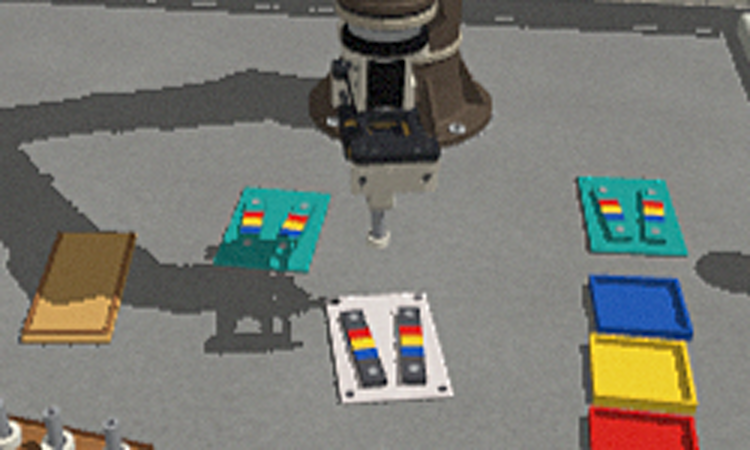

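The overlay of my gauge model matches the bars' inner corners to about 1 px. I'll lower onto the bare plate.

```bash
python3 -m pendant '[[[0.08,0,0.3,0,0,0,1],[0,0,0.5,0,0,0,1],[0,0,0.5,0,0,0,1],[0,0,0.3,0,0,0,1],[0,0,0.15,0,0,0,1],[0,0,0.05,0,0,0,1],[0,0,0,0,0,0,1],[0,0,0,0,0,0,1],[0,0,0,0,0,0,1]]]' 20
python3 - <<'E'
from h import *
to(.4565,.0146,.0425)
d=arm.get_image("wrist"); cv2.imwrite("pics/w6.png",d["img"][:,:,::-1])
st()
e=arm.get_image("scene"); cv2.imwrite("pics/s6.png",cv2.resize(e["img"][130:230,220:340,::-1],None,fx=6,fy=6,interpolation=cv2.INTER_CUBIC))
E
```

```text
clock: 7.05
position: [0.4566, 0.0157, 0.0471]
ee_rot: [1.957, 2.456, 0.001]
force: [-0.0, -0.6, 0.7]
width: 0.105
t 7.05 p [0.4566 0.0157 0.0471] yaw 102.9 z [ 0.0014  0.     -1.    ] F [-0.02 -0.56  0.66] w 0.105 q [ 0.19  0.45 -0.44  2.13  0.32  0.62 -0.25]
units [-0.03 -0.01  0.11]
t 7.1 p [0.4566 0.0157 0.047 ] yaw 102.91 z [ 0.0014 -0.     -1.    ] F [-0.42  0.18 -0.01] w 0.105 q [ 0.19  0.45 -0.44  2.13  0.32  0.62 -0.25]
```

View pics/w6.png

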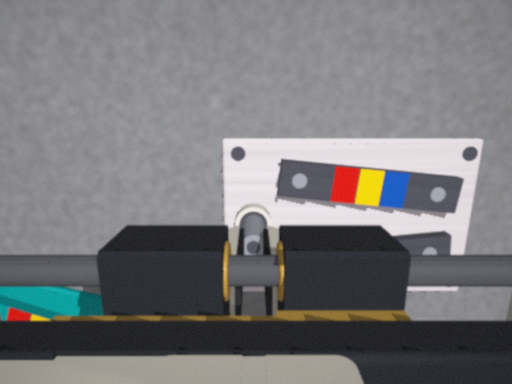

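View pics/s6.png

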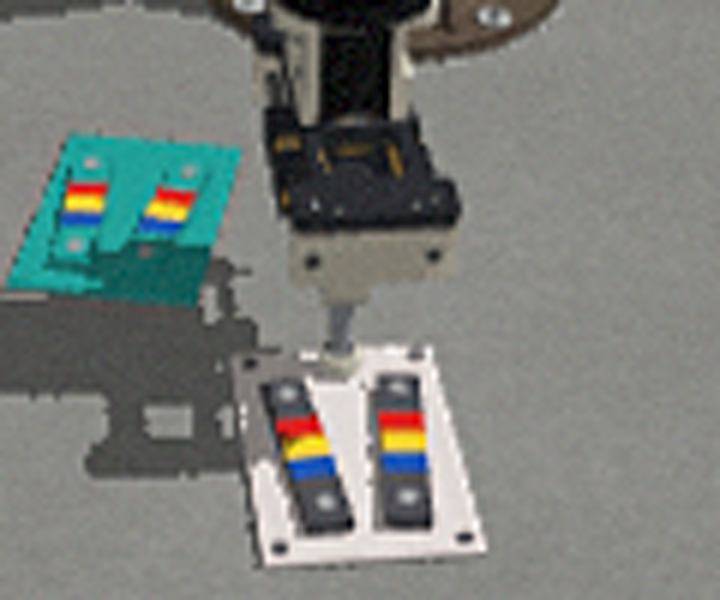

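```bash
python3 -m pendant '[[[0,0,0.06,0,0,0,1],[0,0,0,0,0,0,1],[0,0,0,0,0,0,1],[0,0,0,0,0,0,1]]]' 20; python3 -m pendant '[[[0,0,0.03,0,0,0,1],[0,0,0,0,0,0,1],[0,0,0,0,0,0,1],[0,0,0,0,0,0,1]]]';python3 -m pendant '[[[0,0,0.02,0,0,0,1],[0,0,0,0,0,0,1],[0,0,0,0,0,0,1],[0,0,0,0,0,0,1]]]'
```

```text
clock: 7.48
position: [0.456, 0.0158, 0.0439]
ee_rot: [1.957, 2.457, -0.0]
force: [0.3, -0.5, -0.4]
width: 0.102
clock: 7.82
position: [0.456, 0.0158, 0.0427]
ee_rot: [-1.957, -2.457, 0.0]
force: [-0.1, 0.3, -0.5]
width: 0.102
clock: 8.15
position: [0.4563, 0.0158, 0.0423]
ee_rot: [1.957, 2.457, 0.0]
force: [-1.9, -0.3, 6.6]
width: 0.108
```

```bash
python3 -m pendant '[[[0,0,-0.015,0,0,0,1],[-0.03,0,0,0,0,0,1],[0,0,0,0,0,0,1],[0,0.05,0,0,0,0,1],[0,0.1,0,0,0,0,1],[0,0.1,0,0,0,0,1],[0,0.1,0,0,0,0,1],[0,0.1,0,0,0,0,1],[0,0.1,0,0,0,0,1],[0,0.1,0,0,0,0,1],[0,0.05,0,0,0,0,1],[0,0,0,0,0,0,1],[0,0,0,0,0,0,1],[0,0,0,0,0,0,1]]]'
cat >> h.py <<'E'
def g():
    s,R=st(); o=np.array([.517,.0283,0]);a=np.radians(12.8);u=np.array([np.cos(a),np.sin(a),0]);v=np.array([-u[1],u[0],0])
    p=s["position"]-o; print("gauge x",(p@u*1000).round(1),"y",(p@v*1000).round(1),"Fx",(s["force"]@u).round(2),"Fy",(s["force"]@v).round(2))
E
python3 - <<'E'
from h import *
g()
d=arm.get_image("wrist"); cv2.imwrite("pics/w7.png",d["img"][:,:,::-1])
g()
E
```

```text
clock: 9.32
position: [0.4833, 0.0208, 0.0424]
ee_rot: [-1.957, -2.457, 0.0]
force: [1.4, -0.0, 2.0]
width: 0.005
t 9.32 p [0.4833 0.0208 0.0424] yaw 102.92 z [-3.e-04 -0.e+00 -1.e+00] F [ 1.44 -0.01  1.97] w 0.005 q [ 0.17  0.49 -0.43  2.07  0.33  0.64 -0.25]
gauge x -34.5 y 0.2 Fx 1.4 Fy -0.33
t 9.37 p [0.4833 0.0208 0.0424] yaw 102.92 z [-3.e-04 -1.e-04 -1.e+00] F [0.49 0.82 1.23] w 0.004 q [ 0.17  0.49 -0.43  2.07  0.33  0.64 -0.25]
gauge x -34.5 y 0.1 Fx 0.66 Fy 0.69
```

View pics/w7.png

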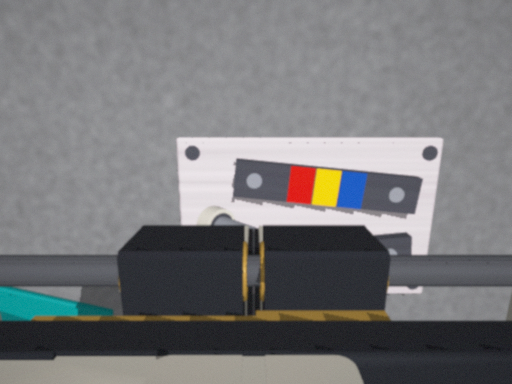

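The roller slipped out: the width is 0 and the wheel is visible at (215,215), behind the fingers. I'll find it.

```bash
python3 - <<'E'
from h import *
d=arm.get_image("wrist"); s,R=st()
for k in (-.02,0,.02):
  for i in(-.0095,0,.0095): print(k,i,proj(d,s["position"]+R@np.array([i,0,k])).round(1))
cv2.imwrite("pics/w8.png",cv2.resize(d["img"][180:310,150:330,::-1],None,fx=4,fy=4,interpolation=cv2.INTER_CUBIC))
e=arm.get_image("scene"); cv2.imwrite("pics/s8.png",cv2.resize(e["img"][150:230,230:330,::-1],None,fx=7,fy=7,interpolation=cv2.INTER_CUBIC))
E
```

```text
t 9.42 p [0.4833 0.0208 0.0425] yaw 102.92 z [-2.e-04 -1.e-04 -1.e+00] F [0.81 0.53 1.14] w 0.004 q [ 0.17  0.49 -0.43  2.07  0.33  0.64 -0.25]
-0.02 -0.0095 [254.4 278.6]
-0.02 0 [254.4 259.8]
-0.02 0.0095 [254.4 240.5]
0 -0.0095 [254.2 259.9]
0 0 [254.2 243. ]
0 0.0095 [254.2 225.6]
0.02 -0.0095 [254. 245.]
0.02 0 [254.  229.6]
0.02 0.0095 [254.  213.8]
```

View pics/w8.png

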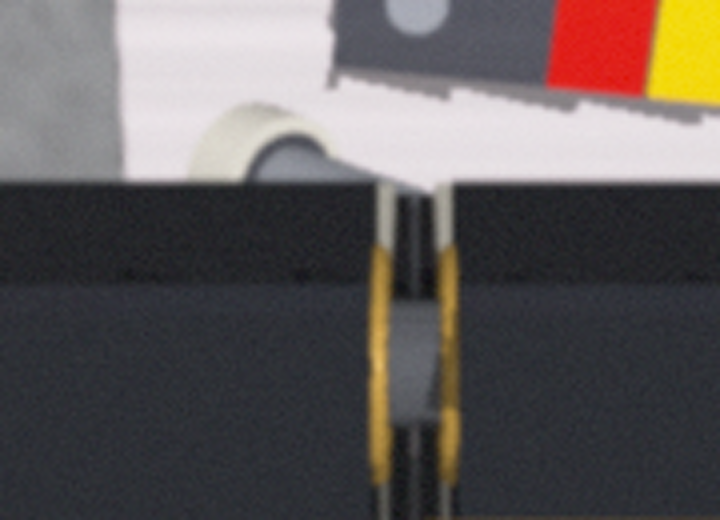

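View pics/s8.png

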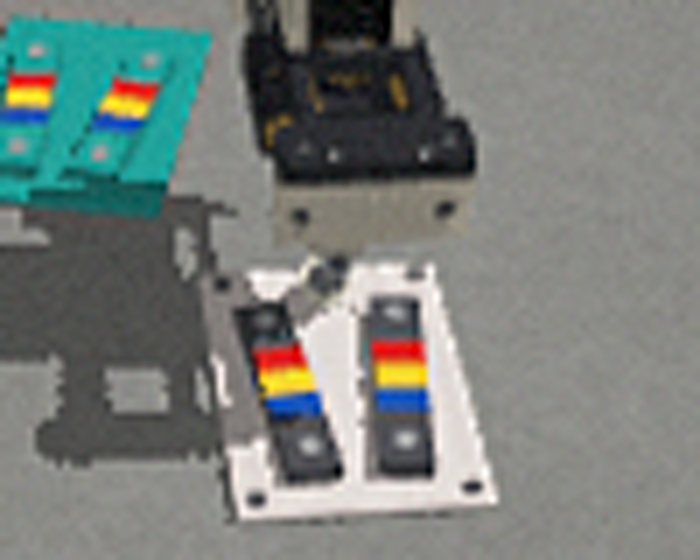

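```bash
python3 - <<'E'
from h import *
s,R=st()
for n,(x0,x1,y0,y1),f in(("top",(225,262,165,220),16),("scene",(262,300,170,205),18)):
    d=arm.get_image(n); cv2.imwrite(f"pics/c9_{n}.png",cv2.resize(d["img"][y0:y1,x0:x1,::-1],None,fx=f,fy=f,interpolation=cv2.INTER_CUBIC))
    print(n,proj(d,s["position"]),proj(d,s["position"]-[0,0,.022]))
d=arm.get_image("wrist"); W=cloud(d)
np.set_printoptions(suppress=True)
for v in range(204,228,3):
    for u in range(190,262,6):
        p=W[v,u]
        if p[2]>.009: print((u,v),p.round(4), end=" ")
    print()
E
```

```text
t 9.47 p [0.4834 0.0208 0.0425] yaw 102.92 z [-2.e-04 -1.e-04 -1.e+00] F [-0.11  0.35  1.85] w 0.003 q [ 0.17  0.49 -0.43  2.07  0.33  0.64 -0.25]
top [244.69631896 201.10999401] [244.92321642 201.88184093]
scene [277.12947447 187.23771234] [276.89677434 193.22717712]

(208, 207) [0.4544 0.0252 0.0131] (214, 207) [0.4578 0.0258 0.0127] (220, 207) [0.4613 0.0268 0.0132] 
(208, 210) [0.4549 0.0244 0.0163] (214, 210) [0.4585 0.0261 0.0191] (220, 210) [0.4618 0.0265 0.018 ] (226, 210) [0.4652 0.0264 0.0151] 
(202, 213) [0.4518 0.0216 0.0156] (208, 213) [0.4554 0.0234 0.0188] (214, 213) [0.459  0.0252 0.0219] (220, 213) [0.4622 0.025  0.019 ] (226, 213) [0.4656 0.0247 0.0158] (232, 213) [0.469  0.0242 0.0114] 
(202, 216) [0.4524 0.0209 0.0189] (208, 216) [0.4559 0.0224 0.0212] (214, 216) [0.4593 0.023  0.0206] (220, 216) [0.4625 0.0226 0.0172] (226, 216) [0.466  0.0231 0.0162] (232, 216) [0.4694 0.0223 0.0114] 
(202, 219) [0.4528 0.0192 0.0193] (208, 219) [0.4564 0.0214 0.0234] (214, 219) [0.4596 0.0213 0.0207] (220, 219) [0.463  0.0218 0.02  ] (226, 219) [0.4664 0.0234 0.0223] (232, 219) [0.4697 0.0243 0.0229] 
(202, 222) [0.4533 0.0183 0.0217] (208, 222) [0.4567 0.0193 0.0224] (214, 222) [0.46   0.0199 0.0219] (220, 222) [0.4634 0.0216 0.0246] (226, 222) [0.4668 0.0226 0.0252] (232, 222) [0.47   0.0242 0.0275] (238, 222) [0.4732 0.0257 0.0299] 
(190, 225) [0.4577 0.0519 0.117 ] (196, 225) [0.4594 0.0525 0.1175] (202, 225) [0.461  0.0528 0.1174] (208, 225) [0.4626 0.0534 0.118 ] (214, 225) [0.4642 0.0535 0.1172] (220, 225) [0.4658 0.0534 0.1161] (226, 225) [0.4674 0.0543 0.1176] (232, 225) [0.469  0.0544 0.1169] (238, 225) [0.4706 0.0551 0.1176] (244, 225) [0.4722 0.0553 0.1174] (250, 225) [0.4797 0.0268 0.0336]
```

View pics/c9_top.png

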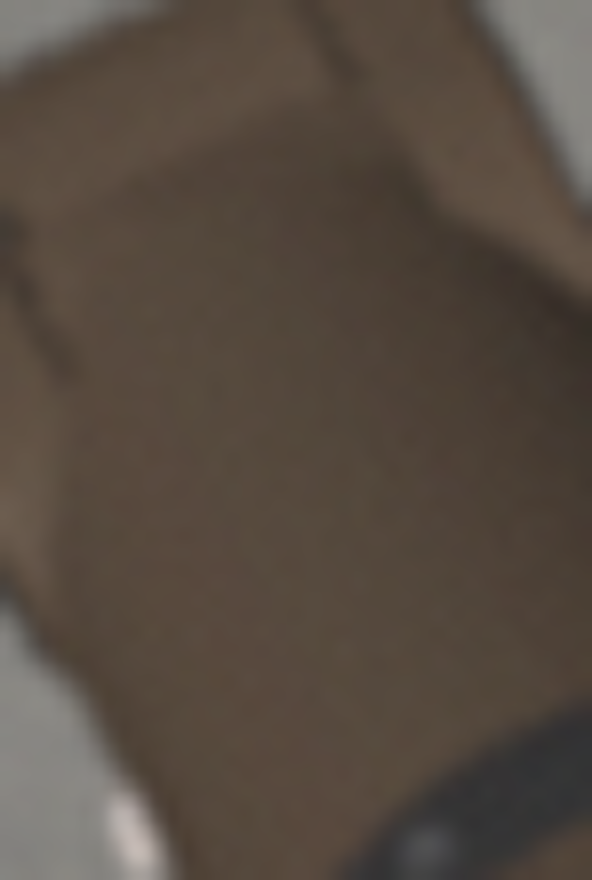

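View pics/c9_scene.png

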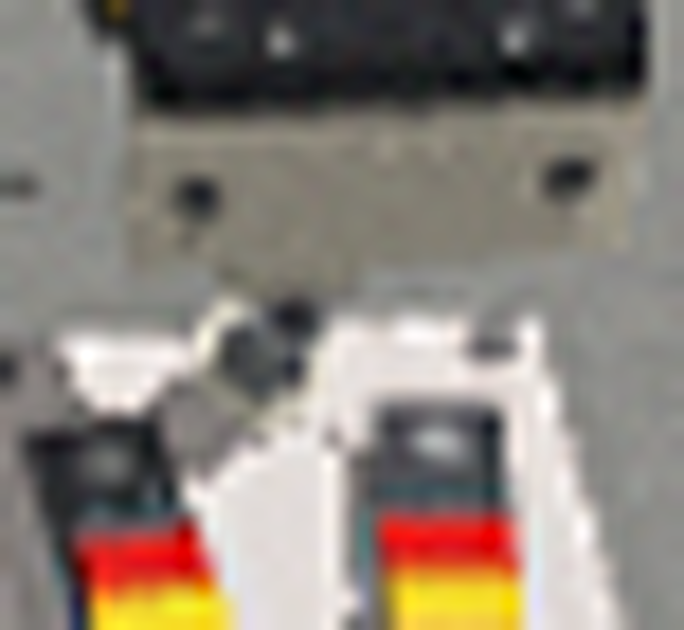

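The roller leans about 45° towards the slot against the closed fingers. I'll ease the tool back along the slot in small steps to see whether that pushes it upright.

```bash
python3 -m pendant '[[[0,-0.05,0,0,0,0,1],[0,-0.05,0,0,0,0,1],[0,0,0,0,0,0,1],[0,0,0,0,0,0,1]]]'
python3 - <<'E'
from h import *
g()
d=arm.get_image("wrist"); cv2.imwrite("pics/w10.png",cv2.resize(d["img"][180:310,150:330,::-1],None,fx=4,fy=4,interpolation=cv2.INTER_CUBIC))
e=arm.get_image("scene"); cv2.imwrite("pics/s10.png",cv2.resize(e["img"][165:210,255:305,::-1],None,fx=12,fy=12,interpolation=cv2.INTER_CUBIC))
E
```

```text
clock: 9.95
position: [0.4804, 0.0201, 0.043]
ee_rot: [1.957, 2.456, 0.002]
force: [0.8, 0.6, 5.0]
width: 0.006
t 9.95 p [0.4804 0.0201 0.043 ] yaw 102.93 z [ 1.8e-03  2.0e-04 -1.0e+00] F [0.84 0.56 4.99] w 0.006 q [ 0.18  0.48 -0.43  2.08  0.33  0.64 -0.25]
gauge x -37.5 y 0.1 Fx 0.95 Fy 0.36
```

View pics/w10.png

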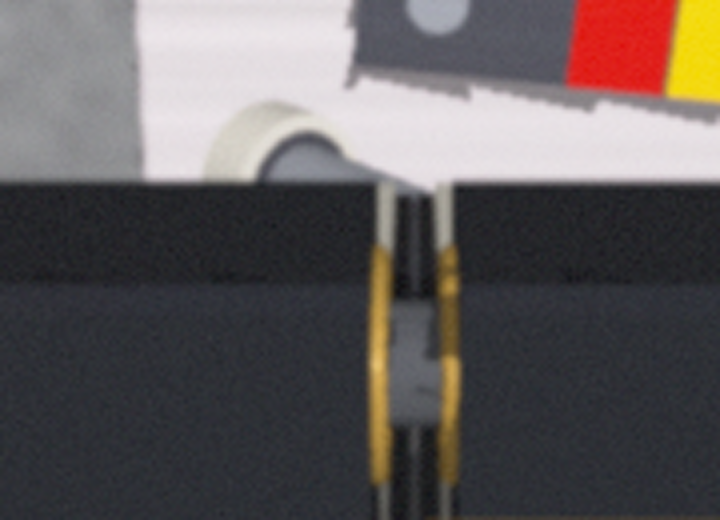

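View pics/s10.png

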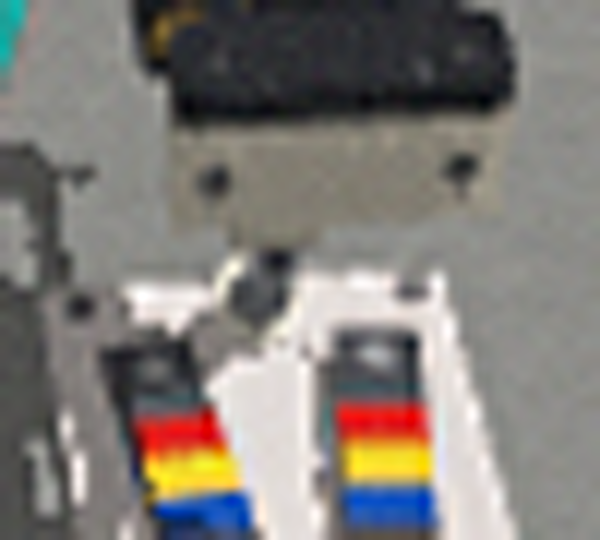

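```bash
cat > fit.py <<'E'
from h import *
from scipy.optimize import least_squares
def sdf(P,c,a,rw):
    q=P-c; h=q@a; r=np.linalg.norm(q-h[:,None]*a,axis=1)
    def cyl(z0,z1,R):
        d0=r-R; d1=np.maximum(z0-h,h-z1); return np.minimum(np.maximum(d0,d1),0)+np.hypot(np.maximum(d0,0),np.maximum(d1,0))
    return np.minimum(cyl(0,.01,rw),cyl(.01,.044,.0065))
def fit(P,rws=(.011,.0125,.014),inits=((0,0),)):
    best=[]
    for rw in rws:
        for th in (0.2,.6,1.0,1.4):
            for ph in np.arange(0,6.28,.785):
                m=P.mean(0)
                f=lambda p: sdf(P,p[:3],np.array([np.sin(p[3])*np.cos(p[4]),np.sin(p[3])*np.sin(p[4]),np.cos(p[3])]),rw)
                r=least_squares(f,[m[0],m[1],.008,th,ph],loss="soft_l1",f_scale=.001)
                best.append((r.cost,rw,r.x))
    best.sort(key=lambda b:b[0]); return best
E
python3 - <<'E'
from fit import *
d=arm.get_image("wrist"); W=cloud(d)
m=np.zeros(W.shape[:2],bool); m[203:225,195:253]=1
m&=(W[...,2]>.0095)&(W[...,2]<.06)&(W[...,0]<.482)
# drop jaw
P=W[m]; print(len(P))
for b in fit(P)[:1]+[]: print(b[0]*1e6,b[1],b[2].round(4))
bs=fit(P)
for rw in(.011,.0125,.014):
    b=[q for q in bs if q[1]==rw][0]; x=b[2]; a=np.array([np.sin(x[3])*np.cos(x[4]),np.sin(x[3])*np.sin(x[4]),np.cos(x[3])]); print(rw,b[0]*1e6,"base",x[:3].round(4),"tilt",np.degrees(x[3]).round(1),"az",np.degrees(x[4]).round(1),"top",(x[:3]+.044*a).round(4), "lowest rim",(x[2]-rw*abs(np.sin(x[3]))).round(4))
E
```

```text
650
42.25444019021114 0.011 [0.4576 0.0149 0.0095 0.6793 0.2425]
0.011 42.25444019021114 base [0.4576 0.0149 0.0095] tilt 38.9 az 13.9 top [0.4844 0.0216 0.0437] lowest rim 0.0026
0.0125 82.87086034091317 base [0.459  0.0137 0.0094] tilt 37.4 az 380.6 top [0.484  0.0231 0.0443] lowest rim 0.0018
0.014 157.31889225470763 base [0.4606 0.0125 0.0095] tilt -36.6 az 207.9 top [0.4837 0.0248 0.0448] lowest rim 0.0012
```

```bash
python3 - <<'E'
from h import *
s,R=st(); print(proj(d:=arm.get_image("scene"),s["position"]),proj(d,s["position"]+R@[0,0,.022]))
W=cloud(d)
T=(W-s["position"])@R*1000
for v in range(180,200):
    print(v," ".join("%4.0f,%4.0f,%4.0f|"%tuple(T[v,u]) for u in range(270,286)))
cv2.imwrite("pics/s11.png",cv2.resize(d["img"][176:204,262:296,::-1],None,fx=22,fy=20,interpolation=cv2.INTER_NEAREST))
E
```

```text
t 10.1 p [0.4804 0.0201 0.043 ] yaw 102.92 z [ 1.7e-03  3.0e-04 -1.0e+00] F [1.89 0.98 4.92] w 0.007 q [ 0.18  0.48 -0.43  2.08  0.33  0.64 -0.25]
[277.01721077 186.47956196] [276.78713584 192.47427624]
180  -33,  88, -86|  -30,  88, -86|  -27,  87, -85|  -25,  90, -88|  -22,  87, -85|  -20,  87, -85|  -17,  88, -85|  -15,  88, -85|  -12,  88, -85|   -9,  87, -84|   -7,  87, -84|   -4,  86, -83|   -1,  87, -84|    1,  88, -84|    4,  87, -83|    6,  89, -85|
181  -33,  89, -84|  -30,  86, -82|  -27,  87, -83|  -25,  88, -83|  -23,  90, -84|  -20,  89, -83|  -17,  87, -81|  -14,  87, -81|  -12,  86, -81|   -9,  87, -81|   -7,  88, -81|   -4,  87, -81|   -1,  87, -80|    1,  90, -83|    4,  86, -79|    7,  85, -79|
182  -33,  87, -79|  -30,  90, -81|  -27,  83, -76|  -25,  86, -78|  -22,  87, -79|  -19,  87, -79|  -17,  87, -78|  -14,  86, -77|  -11,  86, -78|   -9,  86, -77|   -6,  87, -78|   -4,  88, -78|   -1,  85, -76|    2,  87, -77|    4,  87, -77|    7,  89, -78|
183  -33,  88, -77|  -30,  87, -76|   -4, -77,  42|  -25,  87, -76|  -22,  87, -76|  -19,  87, -75|  -17,  88, -76|  
[... 3602 characters left out ...]
 37|   -5,   1,  38|   -3,   5,  35|    0,   6,  35|    3,   5,  35|    7,   2,  38|   10,   4,  36|   13,   3,  37|   15,   6,  36|   17,  13,  30|   19,  16,  28|   22,  16,  28|
198  -22,  15,  30|  -19,  17,  29|  -15,   7,  36|  -12,   5,  38|   -9,   8,  36|   -6,   8,  36|   -3,   9,  36|    0,   8,  37|    3,   8,  37|    6,  10,  36|    9,   9,  36|   12,  10,  36|   15,  10,  36|   16,  21,  28|   19,  22,  27|   22,  18,  30|
199  -22,  19,  30|  -20,  20,  30|  -17,  22,  29|  -12,  10,  38|   -9,  12,  37|   -7,  15,  34|   -3,  10,  38|   -1,  14,  36|    2,  12,  37|    5,  15,  36|    8,  15,  36|   11,  16,  35|   14,  15,  36|   15,  27,  27|   18,  25,  29|   21,  26,  28|
```

View pics/s11.png

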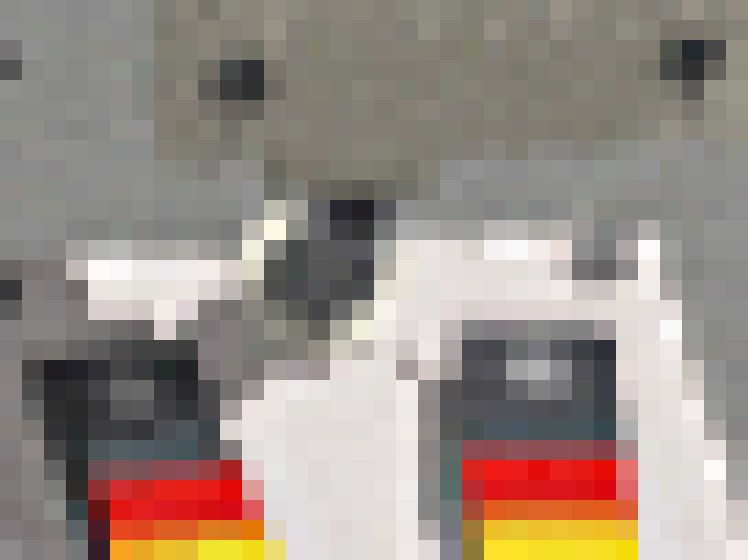

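```bash
python3 -m pendant '[[[0,0,-0.1,0,0,0,1],[0,0,-0.4,0,0,0,1],[0,0,-0.5,0,0,0,1],[0,0,-0.5,0,0,0,1],[0,0,0,0,0,0,1],[0,0,0,0,0,0,1]]]'
python3 - <<'E'
from h import *
s,R=st()
d=arm.get_image("scene"); W=cloud(d); T=(W-s["position"])@R*1000
p=proj(d,s["position"]); q=proj(d,s["position"]+R@[0,0,.022]); print(p,q)
for u in range(int(p[0])-2,int(p[0])+4):
    print(u,[(v,T[v,u].round(0).tolist()) for v in range(int(p[1])-6,int(p[1])+10)])
cv2.imwrite("pics/s12.png",cv2.resize(d["img"][140:220,240:340,::-1],None,fx=8,fy=7,interpolation=cv2.INTER_CUBIC))
d=arm.get_image("wrist"); cv2.imwrite("pics/w12.png",d["img"][:,:,::-1])
E
```

```text
clock: 10.65
position: [0.4797, 0.0197, 0.1032]
ee_rot: [1.957, 2.456, 0.001]
force: [-0.3, -0.4, -0.1]
width: 0.004
t 10.65 p [0.4797 0.0197 0.1032] yaw 102.9 z [ 1.2e-03 -3.0e-04 -1.0e+00] F [-0.34 -0.44 -0.15] w 0.004 q [ 0.22  0.39 -0.48  2.03  0.26  0.78 -0.18]
[277.56074056 169.17911193] [277.31158078 175.59472563]
275 [(163, [-20.0, 85.0, -75.0]), (164, [nan, nan, nan]), (165, [-11.0, 19.0, -27.0]), (166, [-10.0, 18.0, -23.0]), (167, [-10.0, 16.0, -19.0]), (168, [-8.0, 7.0, -9.0]), (169, [16.0, -156.0, 102.0]), (170, [15.0, -151.0, 103.0]), (171, [14.0, -145.0, 102.0]), (172, [14.0, -141.0, 104.0]), (173, [13.0, -132.0, 102.0]), (174, [13.0, -131.0, 105.0]), (175, [11.0, -121.0, 102.0]), (176, [11.0, -115.0, 102.0]), (177, [10.0, -110.0, 103.0]), (178, [9.0, -101.0, 101.0])]
276 [(163, [-18.0, 88.0, -77.0]), (164, [-18.0, 88.0, -74.0]), (165, [-7.0, 15.0, -24.0]), (166, [-7.0, 17.0, -22.0]), (167, [-7.0, 12.0, -16.0]), (168, [-5.0, 1.0, -5.0]), (169, [19.0, -155.0, 102.0]), (170, [19.0, -152.0, 104.0]), (171, [17.0, -141.0, 100.0]), (172, [17.0, -141.0, 104.0]), (173, [16.0, -
[... 1344 characters left out ...]
 [28.0, -143.0, 102.0]), (172, [26.0, -134.0, 100.0]), (173, [26.0, -132.0, 103.0]), (174, [26.0, -129.0, 105.0]), (175, [24.0, -121.0, 103.0]), (176, [24.0, -115.0, 103.0]), (177, [22.0, -105.0, 100.0]), (178, [22.0, -101.0, 101.0])]
280 [(163, [-8.0, 86.0, -75.0]), (164, [-8.0, 88.0, -73.0]), (165, [3.0, 18.0, -26.0]), (166, [3.0, 19.0, -23.0]), (167, [4.0, 17.0, -18.0]), (168, [7.0, 1.0, -4.0]), (169, [33.0, -157.0, 104.0]), (170, [32.0, -149.0, 102.0]), (171, [30.0, -141.0, 101.0]), (172, [30.0, -135.0, 101.0]), (173, [29.0, -131.0, 103.0]), (174, [28.0, -124.0, 101.0]), (175, [27.0, -115.0, 99.0]), (176, [27.0, -115.0, 103.0]), (177, [26.0, -109.0, 103.0]), (178, [25.0, -101.0, 101.0])]
```

View pics/s12.png

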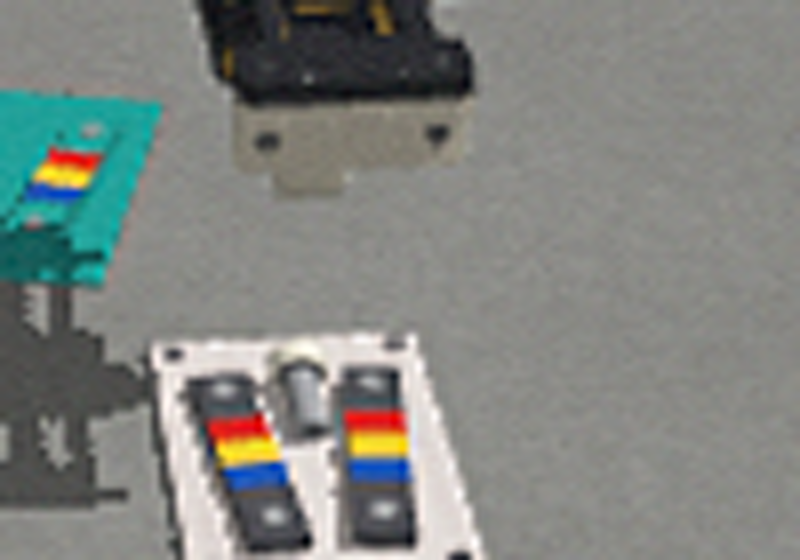

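View pics/w12.png

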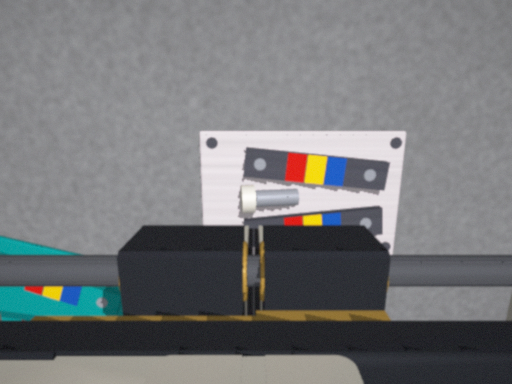

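The fingers appear to end near the TCP itself, not 22 mm ahead of it, so the grip held only the top few mm of the bush. The roller now lies along the slot mouth: wheel at wrist pixel (249,200), bush end at (298,198). I'll probe the bare counter to find where the fingertips really are.

```bash
python3 -m pendant '[[[-0.8,0,0,0,0,0,1],[-0.9,0,0,0,0,0,1],[-0.8,0,0.3,0,0,0,1],[0,0,0.4,0,0,0,1],[0,0,0.4,0,0,0,1],[0,0,0.2,0,0,0,1],[0,0,0.1,0,0,0,1],[0,0,0,0,0,0,1],[0,0,0,0,0,0,1]]]'
python3 - <<'E'
from h import *
s,R=st()
d=arm.get_image("scene"); W=cloud(d)
p=proj(d,s["position"]); print(p,proj(d,s["position"]+R@[0,0,.022]))
x,y=map(int,p)
cv2.imwrite("pics/s13.png",cv2.resize(d["img"][y-40:y+30,x-45:x+45,::-1],None,fx=8,fy=8,interpolation=cv2.INTER_CUBIC))
W=cloud(arm.get_image("top"))
E
```

```text
clock: 11.5
position: [0.502, -0.0769, 0.0466]
ee_rot: [-1.956, -2.458, 0.0]
force: [0.3, 1.0, -0.1]
width: 0.004
t 11.5 p [ 0.502  -0.0769  0.0466] yaw 102.98 z [-4.e-04  2.e-04 -1.e+00] F [ 0.32  0.98 -0.09] w 0.004 q [ 0.36  0.51 -0.41  2.01  0.32  0.68 -0.03]
[243.13755367 187.20333462] [243.32499994 193.22732091]
```

View pics/s13.png

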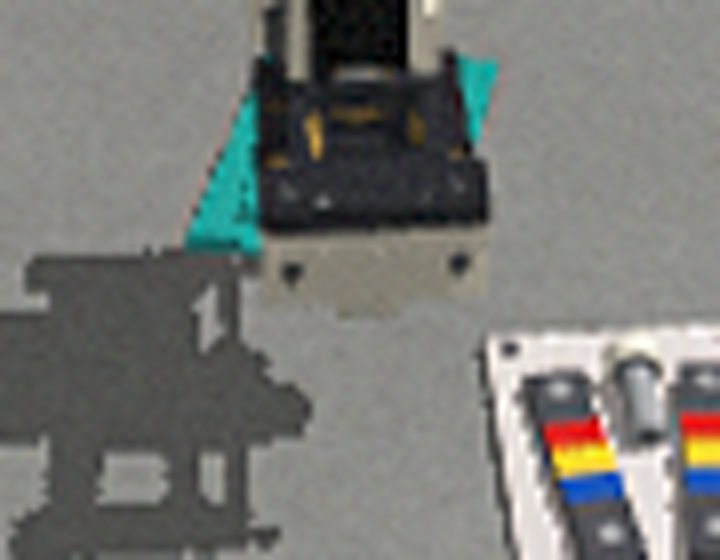

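```bash
python3 -m pendant '[[[0,0,0.25,0,0,0,1],[0,0,0.12,0,0,0,1],[0,0,0,0,0,0,1],[0,0,0,0,0,0,1]]]'; python3 -m pendant '[[[0,0,0.06,0,0,0,1],[0,0,0.06,0,0,0,1],[0,0,0,0,0,0,1],[0,0,0,0,0,0,1]]]'
python3 - <<'E'
from h import *
s,R=st()
d=arm.get_image("scene")
p=proj(d,s["position"]); print(p,proj(d,s["position"]+R@[0,0,.022]))
x,y=map(int,p)
cv2.imwrite("pics/s14.png",cv2.resize(d["img"][y-40:y+30,x-45:x+45,::-1],None,fx=8,fy=8,interpolation=cv2.INTER_CUBIC))
E
```

```text
clock: 11.93
position: [0.5016, -0.0775, 0.0313]
ee_rot: [-1.957, -2.457, 0.001]
force: [-0.2, 0.3, 0.3]
width: 0.002
clock: 12.27
position: [0.5019, -0.0775, 0.0268]
ee_rot: [-1.957, -2.457, 0.0]
force: [0.2, -0.3, -0.9]
width: 0.005
t 12.27 p [ 0.5019 -0.0775  0.0268] yaw 102.92 z [-3.e-04 -0.e+00 -1.e+00] F [ 0.22 -0.34 -0.89] w 0.005 q [ 0.34  0.54 -0.4   2.03  0.34  0.64 -0.05]
[243.11528043 192.59768189] [243.29951256 198.48939152]
```

View pics/s14.png

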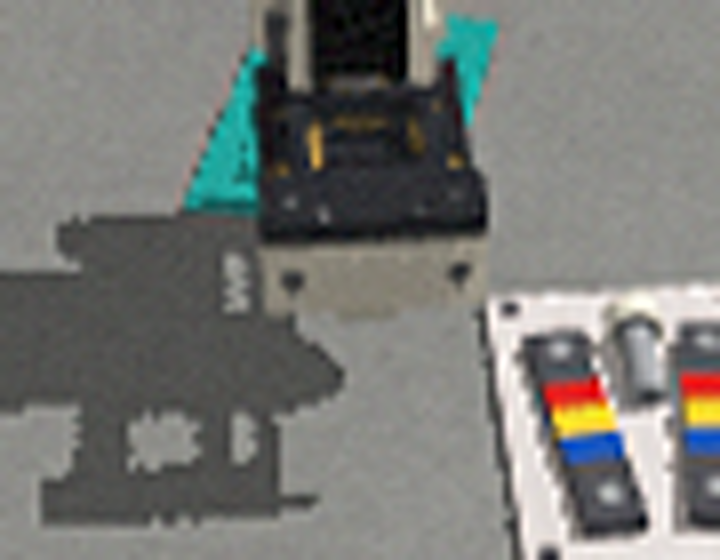

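```bash
python3 -m pendant '[[[0,0,0.06,0,0,0,1],[0,0,0.06,0,0,0,1],[0,0,0,0,0,0,1],[0,0,0,0,0,0,1]]]'; python3 -m pendant '[[[0,0,0.04,0,0,0,1],[0,0,0.04,0,0,0,1],[0,0,0,0,0,0,1],[0,0,0,0,0,0,1]]]'
```

```text
clock: 12.65
position: [0.5019, -0.0775, 0.0219]
ee_rot: [-1.957, -2.457, 0.0]
force: [0.1, -0.2, 0.0]
width: 0.005
clock: 12.98
position: [0.5019, -0.0775, 0.0188]
ee_rot: [-1.957, -2.457, 0.0]
force: [0.4, -0.6, -0.5]
width: 0.004
```

```bash
python3 -m pendant '[[[0,0,0.06,0,0,0,1],[0,0,0.06,0,0,0,1],[0,0,0,0,0,0,1],[0,0,0,0,0,0,1]]]'; python3 -m pendant '[[[0,0,0.04,0,0,0,1],[0,0,0.04,0,0,0,1],[0,0,0,0,0,0,1],[0,0,0,0,0,0,1]]]'; python3 -m pendant '[[[0,0,0.03,0,0,0,1],[0,0,0.02,0,0,0,1],[0,0,0,0,0,0,1],[0,0,0,0,0,0,1]]]'
python3 - <<'E'
from h import *
s,R=st()
d=arm.get_image("scene")
p=proj(d,s["position"]); print(p)
x,y=map(int,p)
cv2.imwrite("pics/s15.png",cv2.resize(d["img"][y-40:y+30,x-45:x+45,::-1],None,fx=8,fy=8,interpolation=cv2.INTER_CUBIC))
E
```

```text
clock: 13.32
position: [0.5019, -0.0775, 0.0139]
ee_rot: [-1.957, -2.457, 0.0]
force: [0.4, -0.7, -0.1]
width: 0.003
clock: 13.65
position: [0.5019, -0.0775, 0.0108]
ee_rot: [-1.957, -2.457, 0.0]
force: [-0.3, 0.1, -0.9]
width: 0.001
clock: 13.98
position: [0.502, -0.0775, 0.0089]
ee_rot: [-1.957, -2.457, 0.0]
force: [0.3, 0.5, -0.4]
width: 0.006
t 13.98 p [ 0.502  -0.0775  0.0089] yaw 102.92 z [-1.e-04 -0.e+00 -1.e+00] F [ 0.35  0.54 -0.43] w 0.006 q [ 0.33  0.57 -0.38  2.04  0.36  0.6  -0.07]
[243.26696215 197.42603125]
```

View pics/s15.png

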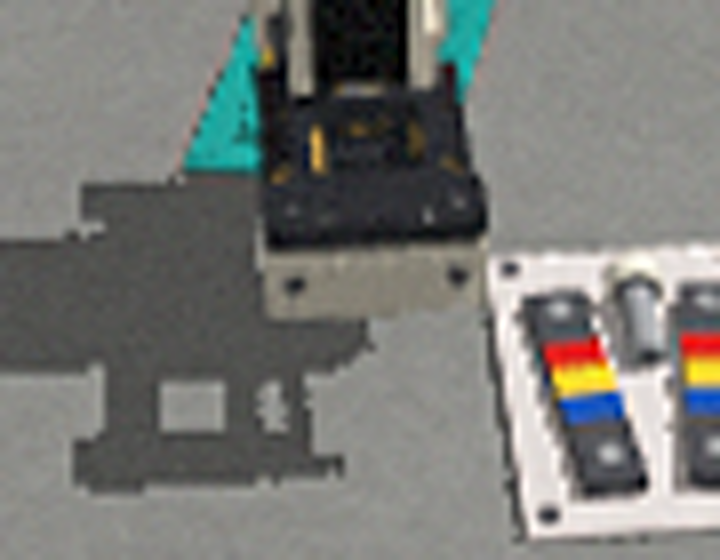

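```bash
python3 -m pendant '[[[0,0,0.04,0,0,0,1],[0,0,0.04,0,0,0,1],[0,0,0,0,0,0,1],[0,0,0,0,0,0,1]]]'; python3 -m pendant '[[[0,0,0.03,0,0,0,1],[0,0,0.03,0,0,0,1],[0,0,0,0,0,0,1],[0,0,0,0,0,0,1]]]'; python3 -m pendant '[[[0,0,0.03,0,0,0,1],[0,0,0.02,0,0,0,1],[0,0,0,0,0,0,1],[0,0,0,0,0,0,1]]]'
```

```text
clock: 14.37
position: [0.5019, -0.0775, 0.0056]
ee_rot: [-1.957, -2.457, 0.0]
force: [0.9, -0.2, -0.2]
width: 0.006
clock: 14.7
position: [0.5019, -0.0775, 0.0032]
ee_rot: [-1.957, -2.457, 0.0]
force: [-0.1, 0.3, -0.1]
width: -0.0
clock: 15.03
position: [0.502, -0.0775, 0.0013]
ee_rot: [-1.957, -2.457, 0.0]
force: [-1.2, 0.1, 0.1]
width: 0.005
```

```bash
python3 -m pendant '[[[0,0,0.03,0,0,0,1],[0,0,0.02,0,0,0,1],[0,0,0,0,0,0,1]]]'; python3 -m pendant '[[[0,0,0.03,0,0,0,1],[0,0,0.02,0,0,0,1],[0,0,0,0,0,0,1]]]';  python3 -m pendant '[[[0,0,0.03,0,0,0,1],[0,0,0,0,0,0,1]]]'
```

```text
clock: 15.28
position: [0.5019, -0.0775, -0.0009]
ee_rot: [-1.957, -2.457, 0.0]
force: [0.4, -0.3, 0.7]
width: 0.006
clock: 15.53
position: [0.5019, -0.0775, -0.0028]
ee_rot: [-1.957, -2.457, 0.0]
force: [-0.0, 0.4, 0.0]
width: 0.006
clock: 15.7
position: [0.5019, -0.0775, -0.0041]
ee_rot: [-1.957, -2.457, 0.0]
force: [0.1, 0.3, -1.2]
width: 0.004
```

```bash
python3 -m pendant '[[[0,0,0.03,0,0,0,1],[0,0,0.02,0,0,0,1],[0,0,0,0,0,0,1]]]'; python3 -m pendant '[[[0,0,0.03,0,0,0,1],[0,0,0.01,0,0,0,1],[0,0,0,0,0,0,1]]]'
```

```text
clock: 15.95
position: [0.502, -0.0775, -0.0057]
ee_rot: [1.957, 2.457, -0.0]
force: [-1.0, 0.8, 4.3]
width: 0.003
clock: 16.2
position: [0.5021, -0.0775, -0.0059]
ee_rot: [1.956, 2.457, -0.001]
force: [-7.7, 0.2, 28.1]
width: 0.005
```

Contact comes at TCP z = −0.0056, so the real fingertips are 5.6 mm behind the TCP (tip z = TCP z + 0.0056), not 22 mm ahead. That explains the slip. I'll rise and locate the lying roller.

```bash
python3 -m pendant '[[[0,0,-0.2,0,0,0,1],[0,0,-0.6,0,0,0,0.8],[0,0,-0.9,0,0,0,0.4],[0.5,0,-0.5,0,0,0,0.3],[0.6,0,0,0,0,0,0.3],[0.3,0,0,0,0,0,0.3],[0,0,0,0,0,0,0.3],[0,0,0,0,0,0,0.3],[0,0,0,0,0,0,0.3]]]' 10
python3 - <<'E'
from fit import *
g()
d=arm.get_image("wrist"); cv2.imwrite("pics/w16.png",d["img"][:,:,::-1])
W=cloud(d)
o=np.array([.517,.0283,0]);a=np.radians(12.8);u=np.array([np.cos(a),np.sin(a),0]);v=np.array([-u[1],u[0],0])
gx=(W-o)@u; gv=(W-o)@v
m=(gx>-.08)&(gx<0.01)&(np.abs(gv)<.016)&(W[...,2]>.0105)&(W[...,2]<.04)
P=W[m]; print(len(P),np.ptp(P,0))
r=[]
for rw in(.011,.0125,.014):
    b=fit(P,(rw,))[0]; x=b[2]; A=np.array([np.sin(x[3])*np.cos(x[4]),np.sin(x[3])*np.sin(x[4]),np.cos(x[3])]); c=x[:3]; t=c+.044*A
    print(rw,b[0]*1e6,"base",c.round(4),"gauge",((c-o)@u*1e3).round(1),((c-o)@v*1e3).round(1),"tilt",np.degrees(x[3]).round(1),"top",t.round(4),((t-o)@u*1e3).round(1),((t-o)@v*1e3).round(1))
E
```

```text
clock: 16.95
position: [0.4891, -0.0239, 0.0798]
ee_rot: [-1.957, -2.456, 0.002]
force: [-0.4, -0.3, -0.6]
width: 0.536
t 16.95 p [ 0.4891 -0.0239  0.0798] yaw 102.9 z [-1.4e-03 -6.0e-04 -1.0e+00] F [-0.36 -0.27 -0.59] w 0.536 q [ 0.29  0.44 -0.45  2.03  0.28  0.74 -0.11]
gauge x -38.7 y -44.7 Fx -0.41 Fy -0.19
1814 [0.06269934 0.03785882 0.01662293]
0.011 2973.4869469634273 base [0.4712 0.0184 0.015 ] gauge -46.8 0.5 tilt 96.5 top [0.5136 0.0293 0.01  ] -3.1 1.7
0.0125 2940.020009157736 base [0.5129 0.0289 0.0058] gauge -3.9 1.5 tilt 71.5 top [0.4723 0.0192 0.0198] -45.6 1.0
0.014 2749.9407530244507 base [0.5136 0.0282 0.0062] gauge -3.4 0.7 tilt 72.3 top [0.4726 0.0194 0.0196] -45.3 1.2
```

View pics/w16.png

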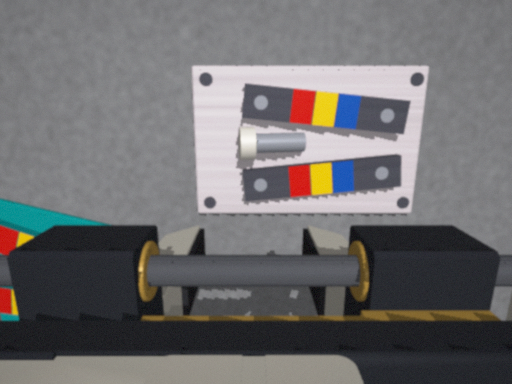

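```bash
python3 -m pendant '[[[0.3,0.1,0,0,0,0,0],[0.5,0.14,0,0,0,0,0],[0.34,0.1,0.3,0,0,0,0],[0,0,0.5,0,0,0,0],[0,0,0.5,0,0,0,0],[0,0,0.2,0,0,0,0],[0,0,0.1,0,0,0,0],[0,0,0,0,0,0,0],[0,0,0,0,0,0,0],[0,0,0,0,0,0,0]]]' 10
python3 - <<'E'
from h import *
g()
d=arm.get_image("wrist"); cv2.imwrite("pics/w17.png",d["img"][:,:,::-1])
E
```

```text
clock: 17.83
position: [0.4933, 0.0243, 0.0173]
ee_rot: [1.958, 2.456, 0.001]
force: [0.2, 0.6, -0.5]
width: 1.001
t 17.83 p [0.4933 0.0243 0.0173] yaw 102.89 z [ 0.0013  0.     -1.    ] F [ 0.24  0.63 -0.47] w 1.001 q [ 0.14  0.54 -0.4   2.07  0.36  0.6  -0.28]
gauge x -24.0 y 1.4 Fx 0.37 Fy 0.56
```

View pics/w17.png

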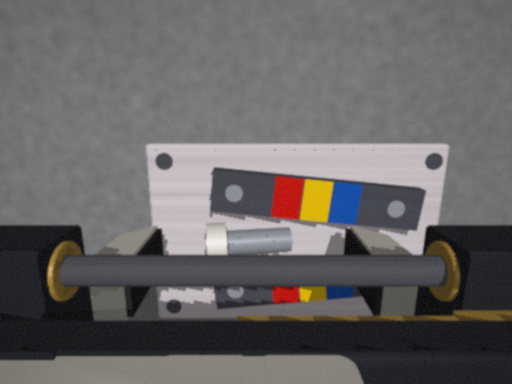

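```bash
python3 -m pendant '[[[0,0,0.1,0,0,0,0],[0,0,0.06,0,0,0,0],[0,0,0,0,0,0,0.2],[0,0,0,0,0,0,0.3]]]' 10;  python3 -m pendant '[[[0,0,0.015,0,0,0,0.35],[0,0,0,0,0,0,1],[0,0,0,0,0,0,1],[0,0,0,0,0,0,1],[0,0,0,0,0,0,1],[0,0,0,0,0,0,1]]]' 10
python3 - <<'E'
from h import *
g()
d=arm.get_image("wrist"); cv2.imwrite("pics/w18.png",d["img"][:,:,::-1])
E
```

```text
clock: 18.22
position: [0.4924, 0.0245, 0.01]
ee_rot: [-1.957, -2.457, 0.0]
force: [0.2, 0.6, -0.3]
width: 0.903
clock: 18.72
position: [0.4925, 0.0245, 0.0095]
ee_rot: [1.957, 2.457, -0.0]
force: [0.2, -0.4, -0.1]
width: 0.479
t 18.72 p [0.4925 0.0245 0.0095] yaw 102.92 z [ 0.e+00 -1.e-04 -1.e+00] F [ 0.24 -0.39 -0.06] w 0.479 q [ 0.14  0.55 -0.39  2.07  0.37  0.58 -0.29]
gauge x -24.7 y 1.7 Fx 0.14 Fy -0.44
```

View pics/w18.png

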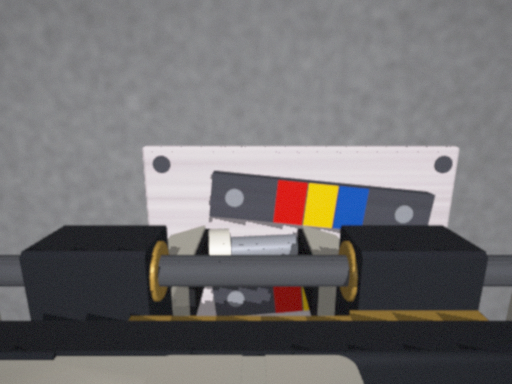

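Width reads 44.1 mm, which is the roller's full length, so it is pinched end to end. I'll lift it to open counter on the right.

```bash
python3 -m pendant '[[[0,0,-0.2,0,0,0,1],[0,0,-0.4,0,0,0,1],[-0.4,0,-0.1,0,0,0,1],[-0.7,0,0,0,0,0,1],[-0.8,0,0,0,0,0,1],[-0.7,0,0,0,0,0,1],[-0.5,0,0.2,0,0,0,1],[-0.1,0,0.3,0,0,0,1],[0,0,0.15,0,0,0,1],[0,0,0.1,0,0,0,1],[0,0,0,0,0,0,1],[0,0,0,0,0,0,1]]]' 10
python3 - <<'E'
from h import *
g()
d=arm.get_image("wrist"); cv2.imwrite("pics/w19.png",d["img"][:,:,::-1])
E
```

```text
clock: 19.77
position: [0.5209, -0.0985, 0.0076]
ee_rot: [-1.954, -2.459, -0.0]
force: [-0.1, -0.8, -1.1]
width: 0.48
t 19.77 p [ 0.5209 -0.0985  0.0076] yaw 103.05 z [-6.e-04  7.e-04 -1.e+00] F [-0.11 -0.81 -1.09] w 0.48 q [ 0.37  0.6  -0.39  1.98  0.37  0.63 -0.03]
gauge x -24.3 y -124.5 Fx -0.29 Fy -0.76
```

View pics/w19.png

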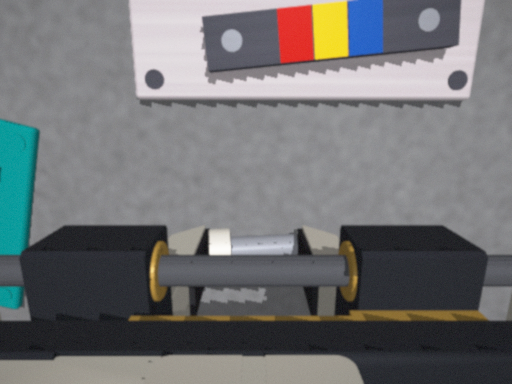

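```bash
python3 -m pendant '[[[0,0,0.05,0,0,0,1],[0,0,0.04,0,0,0,1],[0,0,0.01,0,0,0,1],[0,0,0,0,0,0,1],[0,0,0,0,0,0,0.5],[0,0,0,0,0,0,0.4],[0,0,0,0,0,0,0.4],[0,0,0,0,0,0,0.4]]]' 10
python3 -m pendant '[[[0,0,-0.5,0,0,1,0.4],[0,0,-0.5,0,0,1,0.4],[0,0,-0.5,0,0,1,0.4],[0,0,-0.2,0,0,1,0.4],[0,0,0,0,0,1,0.4],[0,0,0,0,0,1,0.4],[0,0,0,0,0,1,0.4],[0,0,0,0,0,1,0.4],[0,0,0,0,0,1,0.4],[0,0,0,0,0,1,0.4],[0,0,0,0,0,1,0.4],[0,0,0,0,0,1,0.4],[0,0,0,0,0,1,0.4],[0,0,0,0,0,1,0.4],[0,0,0,0,0,1,0.4],[0,0,0,0,0,1,0.4],[0,0,0,0,0,1,0.4],[0,0,0,0,0,1,0.4],[0,0,0,0,0,1,0.4],[0,0,0,0,0,0.63,0.4]]]' 
python3 - <<'E'
from h import *
g()
d=arm.get_image("wrist"); cv2.imwrite("pics/w20.png",d["img"][:,:,::-1])
d=arm.get_image("scene"); cv2.imwrite("pics/s20.png",cv2.resize(d["img"][130:230,180:300,::-1],None,fx=6,fy=6,interpolation=cv2.INTER_CUBIC))
E
```

```text
clock: 20.48
position: [0.5212, -0.1003, 0.0036]
ee_rot: [1.957, 2.457, -0.0]
force: [-0.2, 0.4, -0.8]
width: 0.598
clock: 22.15
position: [0.5211, -0.1001, 0.0716]
ee_rot: [-3.122, -0.347, -0.0]
force: [0.4, 0.1, -0.3]
width: 0.602
t 22.15 p [ 0.5211 -0.1001  0.0716] yaw 12.7 z [ 0.  0. -1.] F [ 0.43  0.08 -0.31] w 0.602 q [ 0.11  0.46 -0.02  1.97  0.02  0.71 -1.27]
gauge x -24.4 y -126.1 Fx 0.43 Fy -0.02
```

View pics/w20.png

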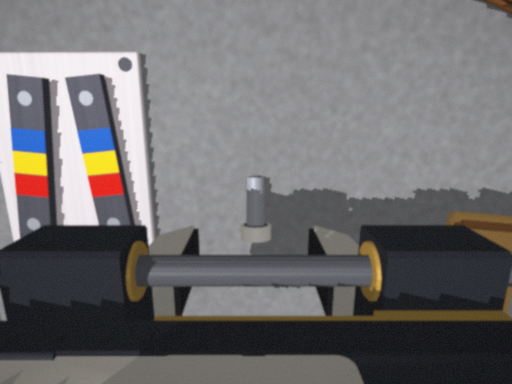

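View pics/s20.png

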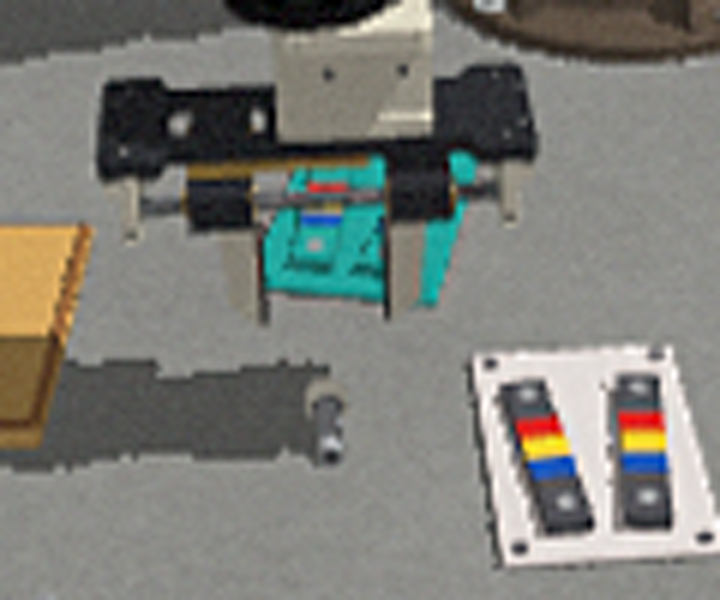

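```bash
python3 - <<'E'
from fit import *
s,R=st()
d=arm.get_image("wrist"); W=cloud(d)
m=np.zeros(W.shape[:2],bool); m[170:226,238:278]=1; m[226:242,242:272]=1
m&=(W[...,2]>.003)&(W[...,2]<.04)
P=W[m]; print(len(P))
for rw in(.011,.0125):
    b=fit(P,(rw,))[0]; x=b[2]; A=np.array([np.sin(x[3])*np.cos(x[4]),np.sin(x[3])*np.sin(x[4]),np.cos(x[3])]); c=x[:3]; t=c+.044*A
    print(rw,b[0]*1e6,"base",c.round(4),"tilt",np.degrees(x[3]).round(1),"top",t.round(4)); 
    for q in (c,t): print("tool mm",(R.T@(q-s["position"])*1e3).round(1))
E
```

```text
t 22.25 p [ 0.5212 -0.1001  0.0715] yaw 12.91 z [-0.e+00 -1.e-04 -1.e+00] F [ 0.25  0.68 -0.51] w 0.605 q [ 0.11  0.46 -0.02  1.97  0.02  0.71 -1.27]
1364
0.011 163.95766370702796 base [ 0.5002 -0.1066  0.0091] tilt 97.0 top [ 0.5428 -0.0969  0.0037]
tool mm [-21.9   1.7  62.5]
tool mm [21.8  1.7 67.8]
0.0125 943.8409819144291 base [ 0.5379 -0.0979 -0.0022] tilt 65.3 top [ 0.499  -0.107   0.0162]
tool mm [16.8  1.7 73.7]
tool mm [-23.2   1.8  55.3]
```

```bash
python3 -m pendant '[[[0.36,0.04,0.3,0,0,0,0.4],[0.3,0,0.5,0,0,0,0.4],[0,0,0.5,0,0,0,0.5],[0,0,0.3,0,0,0,0.6],[0,0,0.2,0,0,0,0.6],[0,0,0.05,0,0,0,0.6],[0,0,0,0,0,0,0.6],[0,0,0,0,0,0,0.6]]]' 3
python3 -c "
from h import *
st()"
```

```text
clock: 22.97
position: [0.5476, -0.096, -0.0019]
ee_rot: [3.121, 0.355, 0.001]
force: [0.8, -0.7, 0.2]
width: 0.401
t 22.97 p [ 0.5476 -0.096  -0.0019] yaw 12.96 z [ 8.e-04 -1.e-04 -1.e+00] F [ 0.83 -0.74  0.16] w 0.401 q [ 0.09  0.6  -0.02  1.95  0.02  0.59 -1.29]
```

```bash
python3 -m pendant '[[[0,0,0,0,0,0,0.8],[0,0,0,0,0,0,1],[0,0,0,0,0,0,1],[0,0,0,0,0,0,1],[0,0,0,0,0,0,1]]]' 3
python3 -m pendant '[[[0,0,-0.1,0,0,0,1],[0,0,-0.3,0,0,0,1],[0,0,-0.4,0,0,0,1],[0,0,-0.5,0,0,0,1],[0,0,-0.3,0,0,0,1],[0,0,0,0,0,0,1],[0,0,0,0,0,0,1]]]' 3
python3 - <<'E'
from h import *
g()
d=arm.get_image("wrist"); cv2.imwrite("pics/w21.png",d["img"][:,:,::-1])
d=arm.get_image("scene"); cv2.imwrite("pics/s21.png",cv2.resize(d["img"][130:230,180:300,::-1],None,fx=6,fy=6,interpolation=cv2.INTER_CUBIC))
E
```

```text
clock: 23.38
position: [0.5475, -0.0959, -0.0022]
ee_rot: [3.121, 0.354, 0.001]
force: [-0.1, 0.5, 0.3]
width: 0.134
clock: 23.97
position: [0.5476, -0.0959, 0.0621]
ee_rot: [3.121, 0.354, 0.002]
force: [0.2, -0.1, -0.9]
width: 0.136
t 23.97 p [ 0.5476 -0.0959  0.0621] yaw 12.94 z [ 1.4e-03 -2.0e-04 -1.0e+00] F [ 0.18 -0.14 -0.94] w 0.136 q [ 0.09  0.51 -0.02  1.91  0.02  0.72 -1.28]
gauge x 2.4 y -127.9 Fx 0.15 Fy -0.18
```

View pics/w21.png

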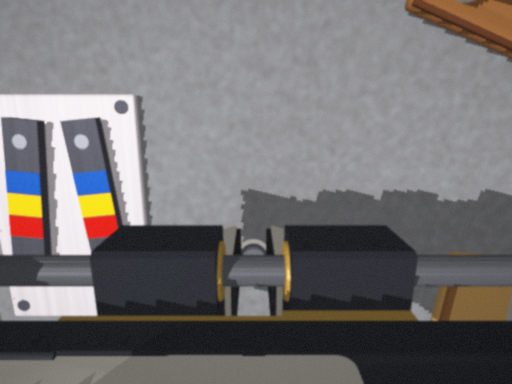

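View pics/s21.png

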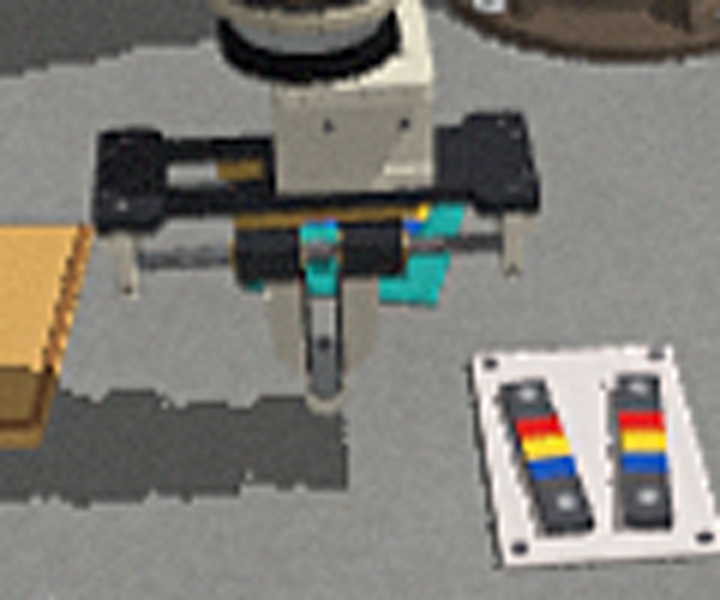

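It swung down to hang nearly vertical, wheel at the bottom. I'll lower until the wheel touches the counter.

```bash
python3 -m pendant '[[[0,0,0.2,0,0,0,1],[0,0,0.15,0,0,0,1],[0,0,0.05,0,0,0,1],[0,0,0,0,0,0,1],[0,0,0,0,0,0,1]]]' 3
python3 -m pendant '[[[0,0,0.05,0,0,0,1],[0,0,0,0,0,0,1],[0,0,0,0,0,0,1]]]' 3
python3 -m pendant '[[[0,0,0.05,0,0,0,1],[0,0,0,0,0,0,1],[0,0,0,0,0,0,1]]]' 3
python3 - <<'E'
from h import *
g()
d=arm.get_image("wrist"); cv2.imwrite("pics/w22.png",cv2.resize(d["img"][190:310,200:310,::-1],None,fx=5,fy=5))
d=arm.get_image("scene"); cv2.imwrite("pics/s22.png",cv2.resize(d["img"][170:220,210:270,::-1],None,fx=11,fy=11,interpolation=cv2.INTER_CUBIC))
E
```

```text
clock: 24.48
position: [0.5469, -0.0958, 0.0449]
ee_rot: [-3.121, -0.354, 0.002]
force: [1.4, 0.2, -0.8]
width: 0.135
clock: 24.73
position: [0.5473, -0.0959, 0.0436]
ee_rot: [3.122, 0.354, 0.0]
force: [0.0, 1.1, -0.2]
width: 0.137
clock: 24.98
position: [0.5472, -0.0959, 0.0415]
ee_rot: [3.122, 0.354, 0.0]
force: [0.0, 0.4, 0.1]
width: 0.135
t 24.98 p [ 0.5472 -0.0959  0.0415] yaw 12.94 z [ 0. -0. -1.] F [0.   0.39 0.12] w 0.135 q [ 0.09  0.54 -0.02  1.93  0.02  0.68 -1.28]
gauge x 2.0 y -127.8 Fx 0.09 Fy 0.38
```

View pics/w22.png

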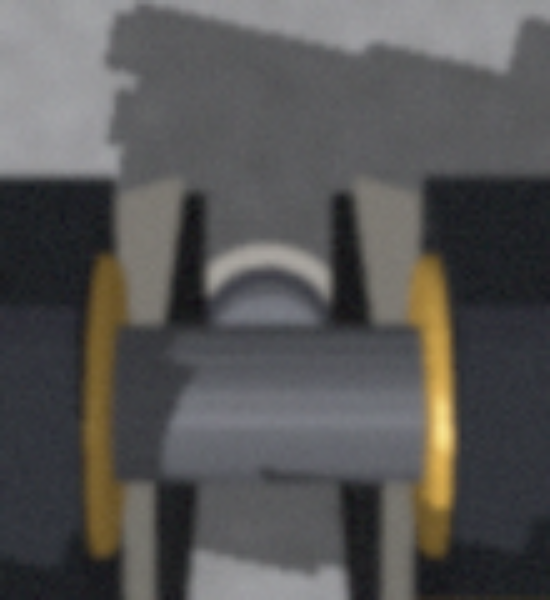

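View pics/s22.png

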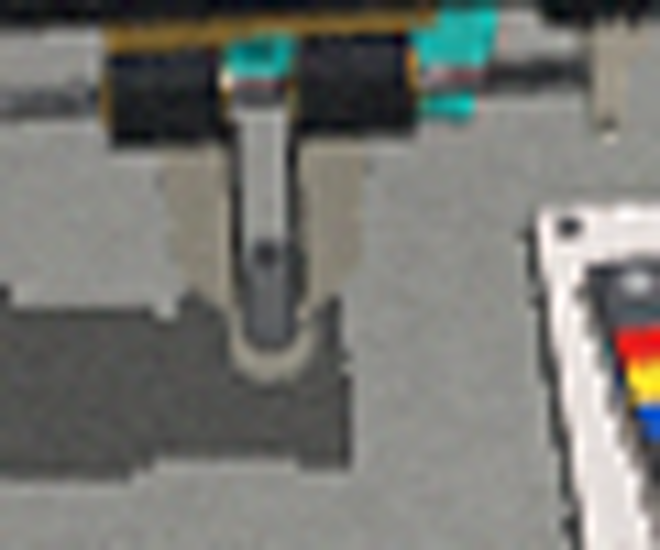

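```bash
python3 -m pendant '[[[0,0,0.1,0,0,0,1],[0,0,0.05,0,0,0,1],[0,0,0,0,0,0,1],[0,0,0,0,0,0,1]]]' 3
python3 -m pendant '[[[0,0,0.04,0,0,0,1],[0,0,0,0,0,0,1],[0,0,0,0,0,0,1]]]' 3
python3 -m pendant '[[[0,0,0.03,0,0,0,1],[0,0,0,0,0,0,1],[0,0,0,0,0,0,1]]]' 3

```

```text
clock: 25.42
position: [0.547, -0.0958, 0.0352]
ee_rot: [-3.122, -0.354, 0.001]
force: [-0.6, 0.6, 0.0]
width: 0.138
clock: 25.67
position: [0.5474, -0.0959, 0.034]
ee_rot: [3.121, 0.354, 0.0]
force: [1.1, -0.4, 0.7]
width: 0.136
clock: 25.92
position: [0.5477, -0.0959, 0.033]
ee_rot: [3.121, 0.354, 0.001]
force: [-1.2, -1.1, 3.7]
width: 0.135
```

```bash
python3 -m pendant '[[[0,0,-0.01,0,0,0,1],[0,0,0,0,0,0,0.8],[0,0,0,0,0,0,0.6],[0,0,0,0,0,0,0.4],[0,0,0,0,0,0,0.3],[0,0,0,0,0,0,0.3]]]' 3
python3 - <<'E'
from h import *
g()
d=arm.get_image("scene"); cv2.imwrite("pics/s23.png",cv2.resize(d["img"][170:220,210:270,::-1],None,fx=11,fy=11,interpolation=cv2.INTER_CUBIC))
d=arm.get_image("wrist"); cv2.imwrite("pics/w23.png",d["img"][:,:,::-1])
E
```

```text
clock: 26.42
position: [0.547, -0.0959, 0.033]
ee_rot: [-3.122, -0.354, 0.001]
force: [-0.0, 0.6, 0.2]
width: 0.444
t 26.42 p [ 0.547  -0.0959  0.033 ] yaw 12.94 z [-5.e-04 -0.e+00 -1.e+00] F [-0.04  0.6   0.17] w 0.444 q [ 0.09  0.55 -0.02  1.93  0.02  0.66 -1.28]
gauge x 1.8 y -127.8 Fx 0.09 Fy 0.59
```

View pics/s23.png

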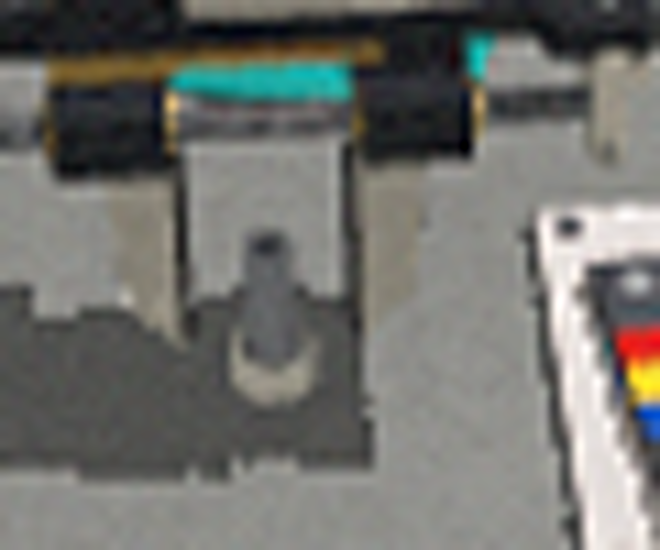

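View pics/w23.png

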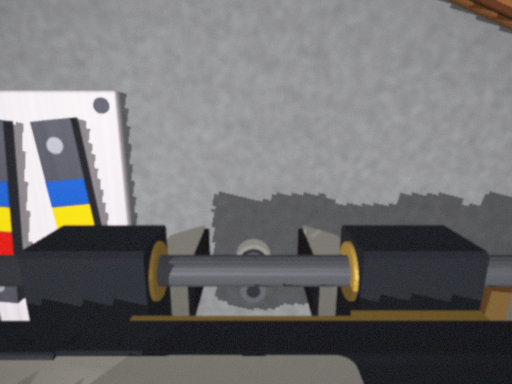

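```bash
python3 -m pendant '[[[0,0,0,0,0,-1,0.3],[0,0,0,0,0,-1,0.3],[0,0,0,0,0,-1,0.3],[0,0,0,0,0,-1,0.3],[0,0,0,0,0,-1,0.3],[0,0,0,0,0,-1,0.3],[0,0,0,0,0,-1,0.3],[0,0,0,0,0,-1,0.3],[0,0,0,0,0,-1,0.3],[0,0,0,0,0,-1,0.3],[0,0,0,0,0,-1,0.3],[0,0,0,0,0,-1,0.3],[0,0,0,0,0,-1,0.3],[0,0,0,0,0,-1,0.3],[0,0,0,0,0,-1,0.3],[0,0,0,0,0,-1,0.3],[0,0,0,0,0,-1,0.3],[0,0,0,0,0,-1,0.3],[0,0,0,0,0,-1,0.3],[0,0,0,0,0,-0.63,0.3]]]' 15
python3 - <<'E'
from h import *
g(); s,R=st()
d=arm.get_image("scene"); cv2.imwrite("pics/s24.png",cv2.resize(d["img"][170:220,210:270,::-1],None,fx=11,fy=11,interpolation=cv2.INTER_CUBIC))
print(ray(d,234.4,191.8,.044))
d=arm.get_image("wrist"); cv2.imwrite("pics/w24.png",cv2.resize(d["img"][190:320,180:330,::-1],None,fx=5,fy=5,interpolation=cv2.INTER_CUBIC))
for i in(-.01,0,.01): print(i,proj(d,s["position"]+R@[i,0,-.011]),proj(d,[*(s["position"]+R@[i,0,0])[:2],.010]))
E
```

```text
clock: 28.18
position: [0.5472, -0.0961, 0.033]
ee_rot: [-1.952, -2.461, 0.0]
force: [-0.6, -0.1, -0.6]
width: 0.701
t 28.18 p [ 0.5472 -0.0961  0.033 ] yaw 103.15 z [-2.e-04 -2.e-04 -1.e+00] F [-0.57 -0.06 -0.63] w 0.701 q [ 0.4   0.6  -0.45  1.9   0.37  0.72 -0.04]
gauge x 1.9 y -128.0 Fx -0.57 Fy 0.07
t 28.18 p [ 0.5472 -0.0961  0.033 ] yaw 103.15 z [-2.e-04 -2.e-04 -1.e+00] F [-0.57 -0.06 -0.63] w 0.701 q [ 0.4   0.6  -0.45  1.9   0.37  0.72 -0.04]
[ 0.52393586 -0.0987704   0.044     ]
-0.01 [254.4049699  270.42814868] [254.07590143 243.63495008]
0 [254.45222526 251.61363887] [254.11098907 227.65365299]
0.01 [254.50095549 232.21191218] [254.14698506 211.25863433]
```

View pics/w24.png

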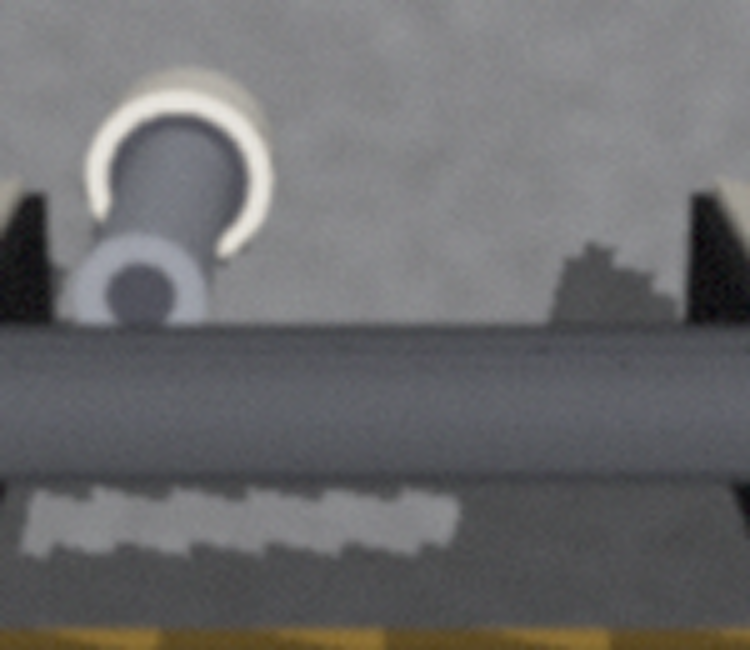

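View pics/s24.png

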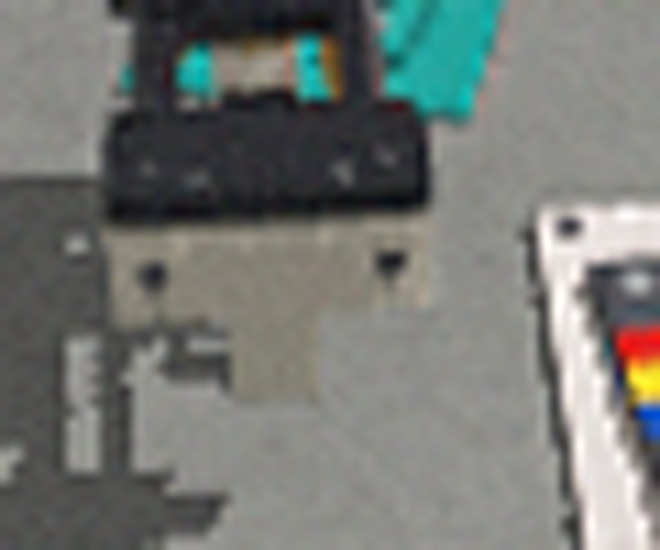

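The roller stands upright about 24 mm from the TCP along −y, so the pads are not where the TCP says. I'll measure the visible finger in the tool frame.

```bash
python3 - <<'E'
from h import *
s,R=st()
d=arm.get_image("scene"); W=cloud(d); T=(W-s["position"])@R*1000
for v in range(196,210): print(v," ".join("%4.0f,%4.0f,%4.0f|"%tuple(T[v,u]) for u in range(228,243)))
d=arm.get_image("wrist"); W=cloud(d); T=(W-s["position"])@R*1000
# roller top
m=np.zeros(W.shape[:2],bool); m[200:256,190:240]=1
for n,z0,z1 in(("bushtop",.038,.05),("wheeltop",.006,.013)):
    q=m&(W[...,2]>z0)&(W[...,2]<z1); print(n,q.sum(),T[q].mean(0),T[q].min(0),T[q].max(0),W[q].mean(0))
# left/right fingers in wrist view
for v in (226,232,238,244,250): print(v,[(u,T[v,u].round(0).tolist()) for u in (184,187,190,317,320,323,326)])
E
```

```text
t 28.28 p [ 0.5472 -0.0961  0.033 ] yaw 102.95 z [-2.e-04  1.e-04 -1.e+00] F [-0.47 -0.52  1.1 ] w 0.701 q [ 0.4   0.6  -0.45  1.9   0.37  0.72 -0.04]
196  -15,  87, -81|  -13,  84, -79|  -10,  88, -82|   -8,  87, -81|   -5,  86, -80|   -3,  88, -81|   -0,  86, -80|    2,  89, -81|    5,  87, -80|    7,  89, -81|   10,  90, -82|   12,  88, -80|   15,  86, -79|   18,  87, -79|   20,  88, -80|
197  -15,  89, -79|  -13,  86, -77|  -10,  85, -76|   -8,  88, -78|   -5,  85, -76|   -3,  87, -77|   -0,  84, -75|    2,  87, -77|    5,  88, -78|    7,  86, -76|   10,  89, -78|   12,  89, -78|   15,  87, -76|   18,  85, -74|   20,  88, -76|
198  -15,  88, -76|  -13,  87, -75|  -10,  89, -76|   -8,  87, -75|   -5,  87, -75|   -3,  88, -75|   -0,  88, -75|    2,  87, -74|    5,  86, -73|    7,  88, -74|   10,  87, -73|   12,  87, -73|   15,  88, -74|   17,  89, -75|   20,  86, -72|
199  -17, -47,  32|  -14, -45,  31|  -11, -48,  33|   -8,  53, -45|  nan, nan, nan|   -3,  50, -42|   -0,  49, -41|    2,  51, -43|    5,  51, -42|    8,  52, -43|   10,  50, -41|   16, -46,  34|   19, -46,  34|   21,
[... 3094 characters left out ...]
.0]), (317, [-7.0, 39.0, 35.0]), (320, [9.0, 32.0, -9.0]), (323, [9.0, 33.0, -9.0]), (326, [10.0, 34.0, -12.0])]
238 [(184, [9.0, -33.0, -16.0]), (187, [7.0, -33.0, -10.0]), (190, [-11.0, -40.0, 36.0]), (317, [-11.0, 40.0, 35.0]), (320, [7.0, 32.0, -10.0]), (323, [9.0, 32.0, -17.0]), (326, [9.0, 33.0, -17.0])]
244 [(184, [7.0, -33.0, -17.0]), (187, [4.0, -32.0, -11.0]), (190, [1.0, -32.0, -4.0]), (317, [1.0, 32.0, -5.0]), (320, [4.0, 32.0, -11.0]), (323, [6.0, 32.0, -17.0]), (326, [9.0, 32.0, -24.0])]
250 [(184, [4.0, -33.0, -18.0]), (187, [1.0, -33.0, -11.0]), (190, [-2.0, -32.0, -5.0]), (317, [nan, nan, nan]), (320, [1.0, 32.0, -12.0]), (323, [4.0, 32.0, -18.0]), (326, [6.0, 32.0, -24.0])]
```

The fingertips are at tool z ≈ −5 mm and ±10 mm wide, and both cameras agree on that. The roller is upright at tool (1, −22.5) mm. I'll centre on it, lower until the tips are just above the wheel, and close.

```bash
python3 -m pendant '[[[0.02,-0.25,0,0,0,0,0.3],[0,-0.31,0,0,0,0,0.3],[0,0,0,0,0,0,0.3],[0,0,0.25,0,0,0,0.4],[0,0,0.25,0,0,0,0.5],[0,0,0.1,0,0,0,0.6],[0,0,0,0,0,0,0.6],[0,0,0,0,0,0,0.6]]]' 25
python3 - <<'E'
from h import *
s,R=st()
d=arm.get_image("wrist"); cv2.imwrite("pics/w25.png",d["img"][:,:,::-1])
W=cloud(d); T=(W-s["position"])@R*1000
q=(np.hypot(T[...,0],T[...,1])<20)&(W[...,2]>.036)&(W[...,2]<.05); print(q.sum(),T[q].mean(0),T[q].min(0),T[q].max(0)) if q.any() else 0
print(proj(d,[*s["position"][:2],.044]))
E
```

```text
clock: 29.05
position: [0.5251, -0.0998, 0.0084]
ee_rot: [-1.956, -2.457, 0.001]
force: [1.0, 0.3, 1.1]
width: 0.416
t 29.05 p [ 0.5251 -0.0998  0.0084] yaw 102.94 z [-1.1e-03  4.0e-04 -1.0e+00] F [0.97 0.28 1.07] w 0.416 q [ 0.4   0.61 -0.43  1.97  0.4   0.65 -0.06]
85 [ -5.41700355   4.80397135 -35.55733877] [ -7.32864112 -19.54996686 -41.57438966] [  6.80714247  18.77861562 -27.77280979]
[254.54332377 276.03706705]
```

View pics/w25.png

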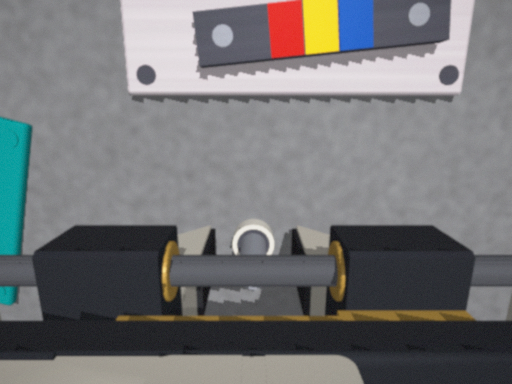

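```bash
python3 -m pendant '[[[0,0,0,0,0,0,0.8],[0,0,0,0,0,0,1],[0,0,0,0,0,0,1],[0,0,0,0,0,0,1],[0,0,0,0,0,0,1]]]' 25
python3 -m pendant '[[[0,0,-0.2,0,0,0,1],[0,0,-0.3,0,0,0,1],[0,0,-0.3,0,0,0,1],[0,0,0,0,0,0,1],[0,0,0,0,0,0,1]]]' 25
python3 - <<'E'
from h import *
g()
d=arm.get_image("wrist"); cv2.imwrite("pics/w26.png",cv2.resize(d["img"][190:320,180:330,::-1],None,fx=4,fy=4))
d=arm.get_image("scene"); cv2.imwrite("pics/s26.png",cv2.resize(d["img"][155:215,205:275,::-1],None,fx=10,fy=10,interpolation=cv2.INTER_CUBIC))
E
```

```text
clock: 29.52
position: [0.5254, -0.1001, 0.0093]
ee_rot: [1.957, 2.457, 0.0]
force: [0.7, 0.4, 0.3]
width: 0.136
clock: 29.93
position: [0.5262, -0.1003, 0.0425]
ee_rot: [1.956, 2.455, 0.002]
force: [-0.3, -0.1, -1.3]
width: 0.135
t 29.93 p [ 0.5262 -0.1003  0.0425] yaw 102.9 z [ 2.6e-03 -5.0e-04 -1.0e+00] F [-0.28 -0.09 -1.34] w 0.135 q [ 0.42  0.56 -0.46  1.95  0.37  0.71 -0.03]
gauge x -19.5 y -127.5 Fx -0.3 Fy -0.02
```

View pics/w26.png

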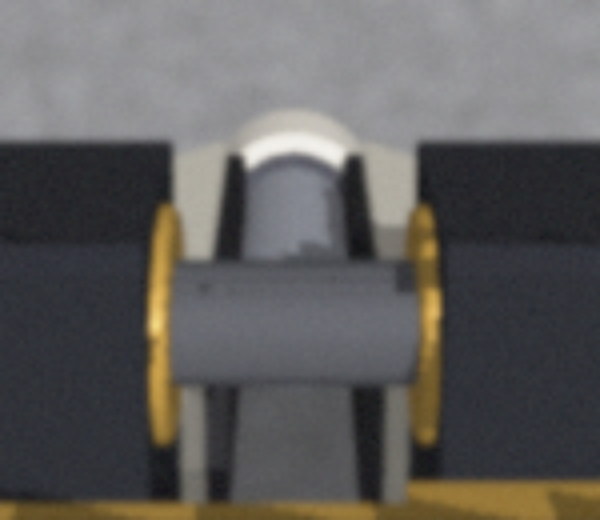

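View pics/s26.png

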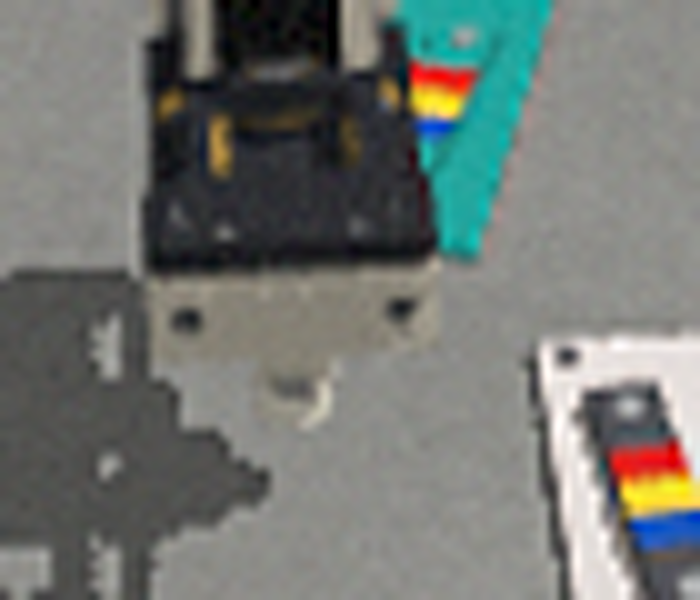

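```bash
python3 -m pendant '[[[0.4,-0.2,0,0,0,0,1],[0.7,-0.3,0,0,0,0,1],[0.8,-0.3,0,0,0,0,1],[0.7,-0.16,0,0,0,0,1],[0.4,-0.1,0,0,0,0,1],[0.15,0,0.2,0,0,0,1],[0.04,0,0.25,0,0,0,1],[0,0,0.1,0,0,0,1],[0,0,0.05,0,0,0,1],[0,0,0,0,0,0,1],[0,0,0,0,0,0,1]]]' 25
python3 - <<'E'
from h import *
g()
d=arm.get_image("wrist"); cv2.imwrite("pics/w27.png",d["img"][:,:,::-1])
E
```

```text
clock: 30.95
position: [0.4555, 0.014, 0.0169]
ee_rot: [-1.959, -2.456, 0.001]
force: [0.0, 0.7, -0.3]
width: 0.134
t 30.95 p [0.4555 0.014  0.0169] yaw 102.85 z [-6.e-04 -2.e-04 -1.e+00] F [ 0.05  0.72 -0.33] w 0.134 q [ 0.19  0.51 -0.44  2.15  0.4   0.56 -0.32]
gauge x -63.1 y -0.3 Fx 0.21 Fy 0.69
```

View pics/w27.png

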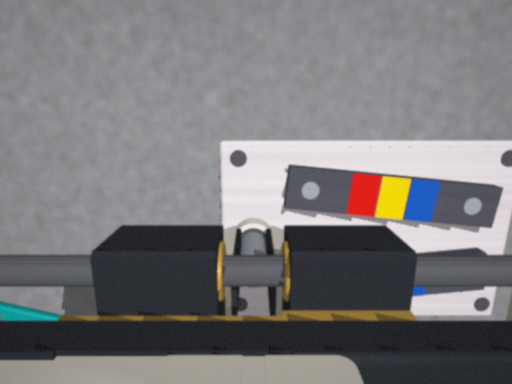

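```bash
python3 -m pendant '[[[0,0,0.02,0,0,0,1],[0,0.1,0,0,0,0,1],[0,0.2,0,0,0,0,1],[0,0.25,0,0,0,0,1],[0,0.25,0,0,0,0,1],[0,0.25,0,0,0,0,1],[0,0.25,0,0,0,0,1],[0,0.15,0,0,0,0,1],[0,0.1,0,0,0,0,1],[0,0,0,0,0,0,1],[0,0,0,0,0,0,1]]]' 25
python3 -c "
from h import *
g()"
```

```text
clock: 31.92
position: [0.5155, 0.0287, 0.0161]
ee_rot: [-1.957, -2.457, 0.001]
force: [-0.6, 0.2, -0.5]
width: 0.134
t 31.92 p [0.5155 0.0287 0.0161] yaw 102.93 z [-6.e-04 -1.e-04 -1.e+00] F [-0.56  0.23 -0.48] w 0.134 q [ 0.16  0.57 -0.44  2.01  0.4   0.64 -0.31]
gauge x -1.3 y 0.7 Fx -0.5 Fy 0.35
```

```bash
python3 -m pendant '[[[-0.01,0.05,0,0,0,0,1],[0,0.05,0,0,0,0,1],[0,0.05,0,0,0,0,1],[0,0.05,0,0,0,0,1],[0,0.05,0,0,0,0,1],[0,0.05,0,0,0,0,1],[0,0,0,0,0,0,1],[0,0,0,0,0,0,1]]]' 20
python3 -c "
from h import *
g()"
python3 -m pendant '[[[0,0.04,0,0,0,0,1],[0,0.04,0,0,0,0,1],[0,0.04,0,0,0,0,1],[0,0,0,0,0,0,1],[0,0,0,0,0,0,1]]]' 20
python3 -c "
from h import *
g()"
```

```text
clock: 32.58
position: [0.5277, 0.031, 0.0163]
ee_rot: [1.957, 2.457, 0.0]
force: [-0.1, -0.3, -0.1]
width: 0.134
t 32.58 p [0.5277 0.031  0.0163] yaw 102.92 z [ 0.  0. -1.] F [-0.14 -0.27 -0.11] w 0.134 q [ 0.16  0.59 -0.44  1.98  0.39  0.65 -0.31]
gauge x 11.0 y 0.3 Fx -0.2 Fy -0.24
clock: 33.0
position: [0.5324, 0.0321, 0.0163]
ee_rot: [1.957, 2.457, 0.0]
force: [-0.9, 0.6, -0.8]
width: 0.138
t 33.0 p [0.5324 0.0321 0.0163] yaw 102.92 z [ 1.e-04  0.e+00 -1.e+00] F [-0.91  0.57 -0.75] w 0.138 q [ 0.16  0.59 -0.43  1.97  0.39  0.66 -0.3 ]
gauge x 15.8 y 0.3 Fx -0.76 Fy 0.76
```

```bash
python3 -m pendant '[[[0,0.03,0,0,0,0,1],[0,0.03,0,0,0,0,1],[0,0,0,0,0,0,1],[0,0,0,0,0,0,1]]]' 20
python3 -c "
from h import *
g()"
python3 -m pendant '[[[0,0.025,0,0,0,0,1],[0,0.025,0,0,0,0,1],[0,0,0,0,0,0,1],[0,0,0,0,0,0,1]]]' 20
python3 -c "
from h import *
g()"
```

```text
clock: 33.33
position: [0.5347, 0.0326, 0.0163]
ee_rot: [1.957, 2.457, 0.0]
force: [-0.2, -0.0, 0.2]
width: 0.133
t 33.33 p [0.5347 0.0326 0.0163] yaw 102.92 z [ 1.e-04 -0.e+00 -1.e+00] F [-0.16 -0.01  0.2 ] w 0.133 q [ 0.15  0.6  -0.43  1.96  0.39  0.66 -0.3 ]
gauge x 18.2 y 0.3 Fx -0.15 Fy 0.02
clock: 33.67
position: [0.5367, 0.033, 0.0163]
ee_rot: [1.957, 2.457, 0.0]
force: [-0.9, 0.0, -1.2]
width: 0.132
t 33.67 p [0.5367 0.033  0.0163] yaw 102.91 z [ 1.e-04 -1.e-04 -1.e+00] F [-0.86  0.01 -1.16] w 0.132 q [ 0.15  0.6  -0.43  1.96  0.39  0.67 -0.3 ]
gauge x 20.2 y 0.2 Fx -0.84 Fy 0.2
```

```bash
python3 -m pendant '[[[0,0.02,0,0,0,0,1],[0,0.02,0,0,0,0,1],[0,0,0,0,0,0,1],[0,0,0,0,0,0,1]]]' 20
python3 -c "
from h import *
g()"
python3 -m pendant '[[[0,0.02,0,0,0,0,1],[0,0.02,0,0,0,0,1],[0,0,0,0,0,0,1],[0,0,0,0,0,0,1]]]' 20
python3 -c "
from h import *
g()"
```

```text
clock: 34.0
position: [0.5382, 0.0332, 0.0163]
ee_rot: [1.958, 2.457, -0.0]
force: [0.0, -0.1, -0.6]
width: 0.129
t 34.0 p [0.5382 0.0332 0.0163] yaw 102.91 z [ 1.e-04 -1.e-04 -1.e+00] F [ 0.03 -0.14 -0.58] w 0.129 q [ 0.15  0.6  -0.43  1.96  0.39  0.67 -0.3 ]
gauge x 21.8 y 0.1 Fx 0.0 Fy -0.14
clock: 34.33
position: [0.5397, 0.0335, 0.0163]
ee_rot: [1.958, 2.457, -0.0]
force: [0.3, -1.4, -1.2]
width: 0.132
t 34.33 p [0.5397 0.0335 0.0163] yaw 102.91 z [-1.e-04 -3.e-04 -1.e+00] F [ 0.31 -1.39 -1.24] w 0.132 q [ 0.15  0.6  -0.43  1.95  0.39  0.67 -0.3 ]
gauge x 23.3 y 0.1 Fx -0.01 Fy -1.42
```

```bash
python3 -m pendant '[[[0,0.02,0,0,0,0,1],[0,0.01,0,0,0,0,1],[0,0,0,0,0,0,1]]]' 20
python3 -c "
from h import *
g()"
python3 -m pendant '[[[0,0.02,0,0,0,0,1],[0,0.01,0,0,0,0,1],[0,0,0,0,0,0,1]]]' 20
python3 -c "
from h import *
g()"
```

```text
clock: 34.58
position: [0.5407, 0.0337, 0.0162]
ee_rot: [-1.958, -2.457, 0.001]
force: [-1.3, -2.0, 0.6]
width: 0.134
t 34.58 p [0.5407 0.0337 0.0162] yaw 102.91 z [-4.e-04 -4.e-04 -1.e+00] F [-1.26 -1.99  0.59] w 0.134 q [ 0.15  0.6  -0.43  1.95  0.39  0.67 -0.3 ]
gauge x 24.3 y -0.0 Fx -1.67 Fy -1.66
clock: 34.83
position: [0.5419, 0.0339, 0.0162]
ee_rot: [-1.958, -2.457, 0.001]
force: [-1.7, -3.5, -1.2]
width: 0.136
t 34.83 p [0.5419 0.0339 0.0162] yaw 102.91 z [-5.e-04 -4.e-04 -1.e+00] F [-1.69 -3.46 -1.19] w 0.136 q [ 0.15  0.6  -0.43  1.95  0.39  0.67 -0.3 ]
gauge x 25.5 y -0.0 Fx -2.42 Fy -3.0
```

Contact has started near x ≈ 24–25 mm (blue), mostly on the left bar. I'll shift slightly right and press on.

```bash
python3 -m pendant '[[[-0.02,0.01,0,0,0,0,1],[0,0.01,0,0,0,0,1],[0,0,0,0,0,0,1]]]' 20
python3 -c "
from h import *
g()"
python3 -m pendant '[[[0,0.015,0,0,0,0,1],[0,0,0,0,0,0,1],[0,0,0,0,0,0,1]]]' 20
python3 -c "
from h import *
g()"
```

```text
clock: 35.08
position: [0.5424, 0.0339, 0.0162]
ee_rot: [-1.956, -2.457, 0.001]
force: [-4.6, -1.5, 0.0]
width: 0.137
t 35.08 p [0.5424 0.0339 0.0162] yaw 102.94 z [-0.001  0.    -1.   ] F [-4.64 -1.52  0.01] w 0.137 q [ 0.15  0.61 -0.43  1.94  0.39  0.68 -0.3 ]
gauge x 26.0 y -0.2 Fx -4.86 Fy -0.46
clock: 35.33
position: [0.5428, 0.0339, 0.0161]
ee_rot: [-1.956, -2.457, 0.001]
force: [-5.5, -2.1, 0.9]
width: 0.139
t 35.33 p [0.5428 0.0339 0.0161] yaw 102.93 z [-1.4e-03 -1.0e-04 -1.0e+00] F [-5.48 -2.13  0.86] w 0.139 q [ 0.15  0.61 -0.43  1.94  0.39  0.68 -0.3 ]
gauge x 26.4 y -0.2 Fx -5.82 Fy -0.86
```

The push is 5–6 N and balanced. I'll hold 0.4 s and read the band.

```bash
python3 -m pendant '[[[0,0,0,0,0,0,1],[0,0,0,0,0,0,1],[0,0,0,0,0,0,1],[0,0,0,0,0,0,1]]]' 20
python3 - <<'E'
from h import *
g()
d=arm.get_image("wrist"); cv2.imwrite("pics/w30.png",d["img"][:,:,::-1])
g()
E
```

```text
clock: 35.67
position: [0.5428, 0.0339, 0.0161]
ee_rot: [-1.956, -2.457, 0.001]
force: [-5.4, -2.1, 1.2]
width: 0.136
t 35.67 p [0.5428 0.0339 0.0161] yaw 102.94 z [-1.3e-03 -1.0e-04 -1.0e+00] F [-5.43 -2.06  1.17] w 0.136 q [ 0.15  0.61 -0.43  1.94  0.39  0.68 -0.3 ]
gauge x 26.4 y -0.2 Fx -5.75 Fy -0.81
t 35.72 p [0.5428 0.0339 0.0161] yaw 102.94 z [-1.3e-03 -1.0e-04 -1.0e+00] F [-5.3  -2.31  1.12] w 0.138 q [ 0.15  0.61 -0.43  1.94  0.39  0.68 -0.3 ]
gauge x 26.4 y -0.2 Fx -5.68 Fy -1.08
```

View pics/w30.png

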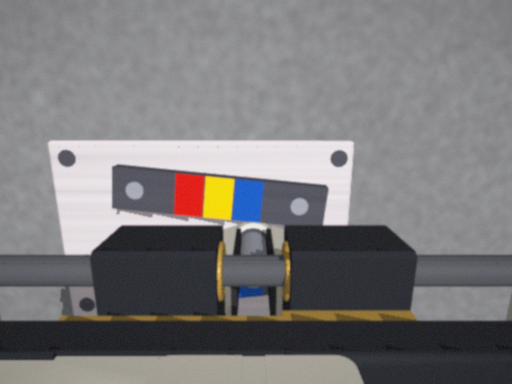

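The roller centre (column 253) is beside the blue band (columns 235–262), so it reads blue. I'll draw it back out, lift, and carry it to the blue dish.

```bash
python3 -m pendant '[[[0,-0.05,0,0,0,0,1],[0,-0.15,0,0,0,0,1],[0,-0.3,0,0,0,0,1],[0,-0.5,0,0,0,0,1],[0,-0.5,0,0,0,0,1],[0,-0.4,0,0,0,0,1],[0,-0.3,0,0,0,0,1],[0,0,-0.3,0,0,0,1],[0,0,-0.5,0,0,0,1],[0,0,-0.2,0,0,0,1],[0,0,0,0,0,0,1]]]' 20
python3 -c "
from h import *
g(); to(.4256,.2765,.05)"
```

```text
clock: 36.63
position: [0.4597, 0.0146, 0.0582]
ee_rot: [1.955, 2.455, 0.005]
force: [0.7, -0.6, -0.8]
width: 0.134
t 36.63 p [0.4597 0.0146 0.0582] yaw 102.92 z [ 4.8e-03  6.0e-04 -1.0e+00] F [ 0.71 -0.6  -0.84] w 0.134 q [ 0.24  0.44 -0.49  2.12  0.34  0.65 -0.26]
gauge x -58.9 y -0.6 Fx 0.56 Fy -0.75
t 36.63 p [0.4597 0.0146 0.0582] yaw 102.92 z [ 4.8e-03  6.0e-04 -1.0e+00] F [ 0.71 -0.6  -0.84] w 0.134 q [ 0.24  0.44 -0.49  2.12  0.34  0.65 -0.26]
units [6.57 0.63 0.2 ]
```

```bash
python3 -m pendant '[[[0.4,0.04,0,0,0,0,1],[0.8,0.08,0,0,0,0,1],[0.9,0.09,0,0,0,0,1],[0.9,0.09,0,0,0,0,1],[0.9,0.09,0,0,0,0,1],[0.9,0.09,0,0,0,0,1],[0.8,0.08,0,0,0,0,1],[0.6,0.05,0,0,0,0,1],[0.3,0.02,0,0,0,0,1],[0.07,0,0,0,0,0,1],[0,0,0,0,0,0,1],[0,0,0,0,0,0,1],[0,0,0,0,0,0,1]]]' 20
python3 - <<'E'
from h import *
s,R=st(); to(.4256,.2765,.0135)
d=arm.get_image("wrist"); cv2.imwrite("pics/w31.png",d["img"][:,:,::-1])
d=arm.get_image("scene"); cv2.imwrite("pics/s31.png",cv2.resize(d["img"][120:250,300:430,::-1],None,fx=5,fy=4.6,interpolation=cv2.INTER_CUBIC))
print(proj(d,s["position"]))
E
```

```text
clock: 37.72
position: [0.4241, 0.2737, 0.056]
ee_rot: [1.96, 2.454, -0.002]
force: [-0.3, -1.2, -0.8]
width: 0.136
t 37.72 p [0.4241 0.2737 0.056 ] yaw 102.78 z [-2.0e-04 -1.5e-03 -1.0e+00] F [-0.25 -1.16 -0.76] w 0.136 q [-0.31  0.5  -0.49  2.01  0.36  0.71 -0.8 ]
t 37.72 p [0.4241 0.2737 0.056 ] yaw 102.78 z [-2.0e-04 -1.5e-03 -1.0e+00] F [-0.25 -1.16 -0.76] w 0.136 q [-0.31  0.5  -0.49  2.01  0.36  0.71 -0.8 ]
units [0.06 0.05 1.06]
[364.30557503 178.57621265]
```

View pics/w31.png

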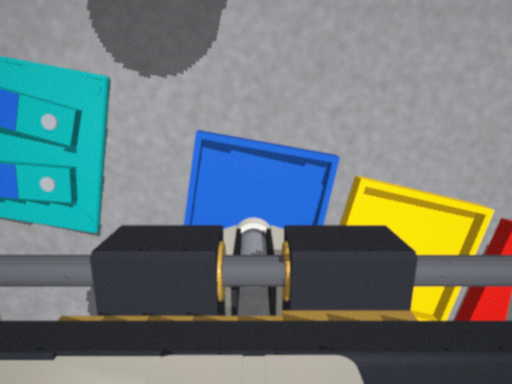

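View pics/s31.png

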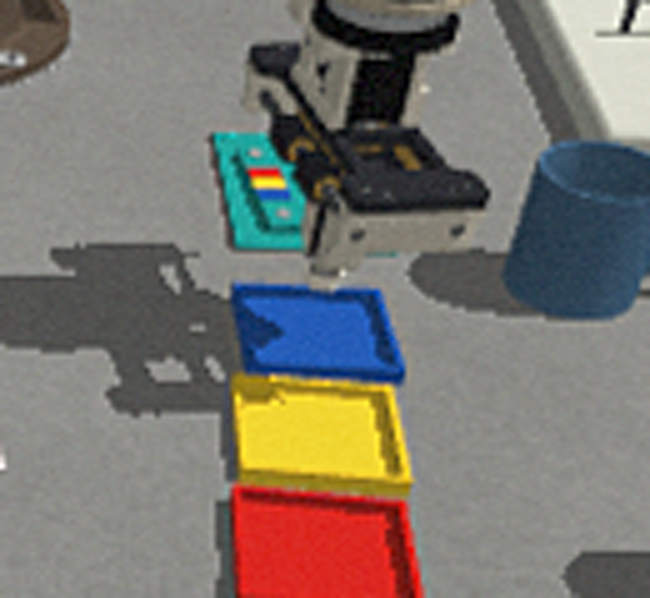

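```bash
python3 -m pendant '[[[0.06,0.05,0.3,0,0,0,1],[0,0,0.4,0,0,0,1],[0,0,0.2,0,0,0,1],[0,0,0.08,0,0,0,1],[0,0,0,0,0,0,1],[0,0,0,0,0,0,1]]]' 20
python3 -m pendant '[[[0,0,0.03,0,0,0,1],[0,0,0.02,0,0,0,1],[0,0,0,0,0,0,1],[0,0,0,0,0,0,1]]]' 20
```

```text
clock: 38.32
position: [0.4249, 0.2787, 0.017]
ee_rot: [-1.957, -2.457, 0.001]
force: [0.4, 0.3, 0.3]
width: 0.14
clock: 38.65
position: [0.4252, 0.2788, 0.0154]
ee_rot: [1.957, 2.457, 0.001]
force: [0.2, -0.6, -0.6]
width: 0.132
```

```bash
python3 -m pendant '[[[0,0,0.025,0,0,0,1],[0,0,0,0,0,0,1],[0,0,0,0,0,0,1]]]' 20
python3 -m pendant '[[[0,0,0.02,0,0,0,1],[0,0,0,0,0,0,1],[0,0,0,0,0,0,1]]]' 20
```

```text
clock: 38.9
position: [0.425, 0.2786, 0.0141]
ee_rot: [1.957, 2.457, -0.0]
force: [0.4, 0.5, -0.1]
width: 0.136
clock: 39.15
position: [0.425, 0.2787, 0.0133]
ee_rot: [1.957, 2.457, 0.0]
force: [0.4, 0.6, -0.3]
width: 0.135
```

```bash
python3 -m pendant '[[[0,0,0.02,0,0,0,1],[0,0,0,0,0,0,1],[0,0,0,0,0,0,1]]]' 20
python3 -m pendant '[[[0,0,0.02,0,0,0,1],[0,0,0,0,0,0,1],[0,0,0,0,0,0,1]]]' 20
```

```text
clock: 39.4
position: [0.4251, 0.2788, 0.0132]
ee_rot: [1.957, 2.457, 0.0]
force: [-2.3, -2.3, 11.5]
width: 0.135
clock: 39.65
position: [0.4251, 0.2789, 0.013]
ee_rot: [1.957, 2.457, 0.001]
force: [-4.3, -4.9, 20.4]
width: 0.136
```

It's seated on the floor at TCP z 0.0133, as predicted. I'll ease off, open part way, then rise straight up.

```bash
python3 -m pendant '[[[0,0,-0.03,0,0,0,1],[0,0,0,0,0,0,1],[0,0,0,0,0,0,0.8],[0,0,0,0,0,0,0.6],[0,0,0,0,0,0,0.55],[0,0,0,0,0,0,0.55],[0,0,0,0,0,0,0.55]]]' 20
python3 - <<'E'
from h import *
st()
d=arm.get_image("wrist"); cv2.imwrite("pics/w32.png",d["img"][:,:,::-1])
E
```

```text
clock: 40.23
position: [0.425, 0.2786, 0.0128]
ee_rot: [-1.957, -2.457, 0.0]
force: [-0.1, -0.5, -0.3]
width: 0.427
t 40.23 p [0.425  0.2786 0.0128] yaw 102.92 z [-2.e-04 -1.e-04 -1.e+00] F [-0.11 -0.46 -0.31] w 0.427 q [-0.35  0.57 -0.45  2.03  0.41  0.62 -0.85]
```

View pics/w32.png

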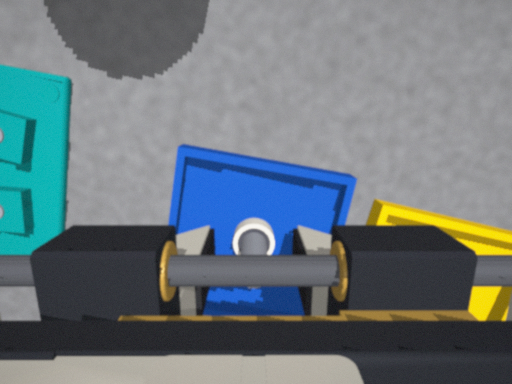

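```bash
python3 -m pendant '[[[0,0,-0.2,0,0,0,0.55],[0,0,-0.5,0,0,0,0.55],[0,0,-0.8,0,0,0,0.55],[0,0,-0.9,0,0,0,0.55],[0,0,-0.9,0,0,0,0.55],[-0.6,0,-0.5,0,0,0,0.55],[-0.8,0,0,0,0,0,0.55],[-0.8,0,0,0,0,0,0.55],[-0.8,0,0,0,0,0,0.55],[-0.6,0,0,0,0,0,0.55],[0,0,0,0,0,0,0.55],[0,0,0,0,0,0,0.55],[0,0,0,0,0,0,0.55]]]' 20
python3 - <<'E'
from h import *
st()
d=arm.get_image("scene"); cv2.imwrite("pics/s33.png",d["img"][:,:,::-1])
V=cloud(d); sel=(V[...,2]>0.025)&(V[...,2]<0.06)&(V[...,0]>.3)&(V[...,0]<.8)&(V[...,1]>-.35)&(V[...,1]<0.35)
n,l,s,c=cv2.connectedComponentsWithStats(sel.astype(np.uint8))
for i in range(1,n):
    if s[i,4]>8: print(c[i].round(1),s[i,4],V[l==i].mean(0).round(4),V[l==i].max(0).round(4))
cv2.imwrite("pics/s33c.png",cv2.resize(d["img"][165:260,325:405,::-1],None,fx=8,fy=6,interpolation=cv2.INTER_CUBIC))
E
```

```text
clock: 41.37
position: [0.4571, 0.139, 0.1654]
ee_rot: [-1.957, -2.457, -0.001]
force: [0.8, 0.1, 1.1]
width: 0.453
t 41.37 p [0.4571 0.139  0.1654] yaw 102.93 z [ 4.e-04  6.e-04 -1.e+00] F [0.77 0.11 1.09] w 0.453 q [ 0.03  0.31 -0.54  1.96  0.2   0.92 -0.38]
[364.8 184.2] 38 [0.4288 0.2775 0.0394] [0.4346 0.2833 0.0499]
[149.1 228.2] 59 [ 0.7031 -0.2853  0.043 ] [ 0.7079 -0.2784  0.0564]
[167.3 231.3] 61 [ 0.7086 -0.2354  0.0434] [ 0.7134 -0.2298  0.0559]
[187.  235.2] 61 [ 0.7153 -0.1823  0.0431] [ 0.7208 -0.1765  0.057 ]
[147.6 241.5] 62 [ 0.7498 -0.2709  0.0435] [ 0.7542 -0.2656  0.0564]
[170.2 245. ] 68 [ 0.7535 -0.2127  0.0433] [ 0.7577 -0.2074  0.0568]
[290.6 258.5] 59 [0.7425 0.0773 0.0267] [0.7843 0.1184 0.0299]
[339.2 262.9] 82 [0.7405 0.1907 0.0261] [0.7544 0.2216 0.028 ]
[358.9 268.8] 21 [0.7523 0.2348 0.0258] [0.7586 0.248  0.0278]
[308.1 274.6] 20 [0.786  0.1194 0.0264] [0.7987 0.1307 0.0289]
```

View pics/s33.png

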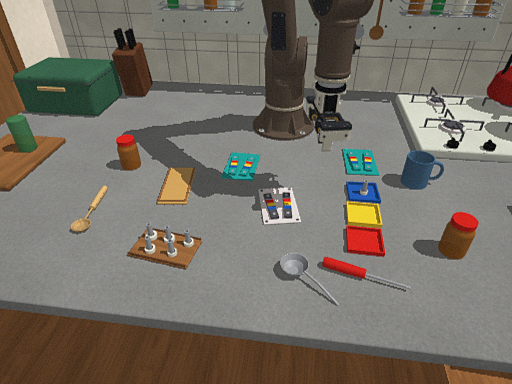

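View pics/s33c.png

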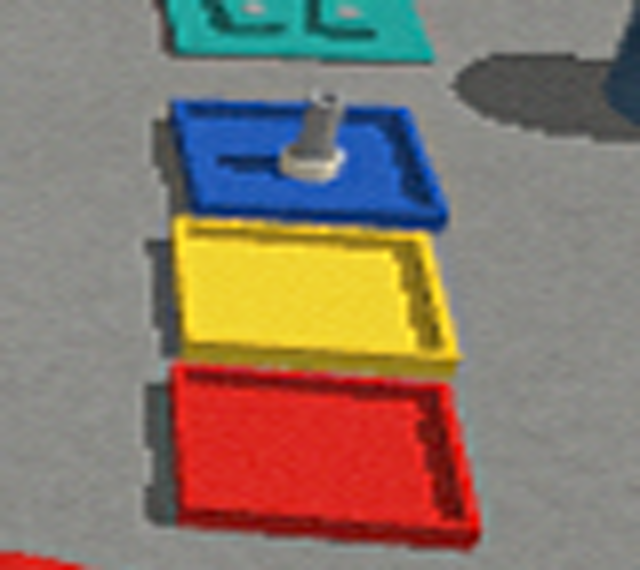

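The roller stands upright in the middle of the blue dish at (365,184). The other five rollers haven't moved and the spoon rest is empty. I'm handing in.

```bash
python3 -c "
from cell import arm
print(arm.sign_off())"
```

```text
the job is handed in; nothing more can be done
None
```

The roller gauged **blue** (nominal 22 mm) and now stands upright in the blue dish. I handed the job in at about 41 s of the 54 s allowed. No verdict was reported.

- **Gauging:** The wheel passed the red and yellow bands freely and first touched the bars at about x = 24 mm. I held it at about x = 26.4 mm under a wrist-measured push of about 5.7 N for some 0.4 s. The camera showed its centre beside the blue band, and a shape fit to the wheel also gave 22 mm.
- **Final checks:** The last picture shows the roller near the middle of the blue dish. The gripper is open and clear of it, and the spoon rest is empty. The five tray rollers measure where they were to within about 3 mm. The bystanders look unmoved by eye; I did not measure them.

**What went wrong or disagreed:**
- **Fingertip position:** The fingertips are about 5.6 mm behind the TCP, not 22 mm ahead as stated; I confirmed this by touching the counter.
- **First grip slipped:** Because of that, the first grip held only the tip of the bush. The roller slipped out at the slot mouth and fell over.
- **Recovery:** I carried the roller to open counter, let it swing upright from a light pinch, and gripped it again lower down before gauging.
- **Higher contact forces:** The counter probe reached about 28 N, and pressing the roller onto the dish floor reached about 20 N.
- **Unexplained:** After I set it down upright, the roller stood about 13 mm from where I had predicted.

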